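# Hook a return spring onto its anchor with a spring puller

## Robot

A 7-joint arm with a two-finger parallel gripper is mounted at the origin on a cart in front of the work surface, level with it; the furniture and walls round the work are solid. World frame = base frame: x ahead of the robot, y to its left, z up, the work surface at z = 0. Lengths are in mm, angles in rad, forces in N, time in s.
With the tool pointing down it reaches from about 400 to 875 mm from the base axis. Payload 4.4 kg.
Tool frame: the origin (TCP) lies at the very end of the fingers, on their centre line; the grasp point (between the pads) lies 19 mm behind it (ctrl.pinch_z is the z of the grasp point in the tool frame, in mm); z points along the fingers, x is the direction in which the jaws open and shut, and the axes are right-handed (so a half turn about z gives the same grasp; the last joint's range is limited). The gripper opens to 85 mm and grips with 20 to 120 N. Pads are 22 mm wide; open, the fingers measure 114 mm over their backs; the gripper's body (76 mm by 85 mm) begins 54 mm behind the grasp point. The pads swing forward as they close: fully open they stand 13 mm farther back than shut.
Start: joints at [1.112, 0.628, 0.038, 1.517, -0.027, 0.996, -0.02], TCP at [248.833, -600.5, 231.313] pointing down, gripper open.
Joint ranges: [-3.06, 3.06], [-0.37, 2.12], [-1.25, 1.32], [0.18, 2.47], [-1.1, 4.24], [0.23, 1.98], [-2.94, 2.94]. Speed limits (rad/s): [2.57, 2.57, 3.14, 3.14, 3.14, 3.14, 3.14].

## Interface

Orientations are given as [roll, pitch, yaw] about the fixed x, y, z axes, in that order (R = Rz(yaw) Ry(pitch) Rx(roll)).
In Python, from cell import sensors, get_image, order, ctrl gives the robot as it stands.
- The arm moves only by the tool arm_command, never from a script. Its argument "rows" is a list that holds one entry, the list of rows, each a list of 6 numbers: the shift along the tool's x, y, z in mm, then the turn, a rotation vector about the tool's x, y, z in degrees. A call has 1 to 20 rows; each row is the pose to reach, as a shift and turn from the pose commanded when the call began, along the tool's axes at that moment; what a row does not reach only later rows make up. A row lasts 1/12 s, in which the tool goes at most 41.7 mm and 7.16 degrees, less where a joint would pass 70% of its speed; a pose out of reach is approached as far as the arm can. A call with a gripper value outside its range is refused whole. "claw" is the opening, from -1 (shut) to 1 (fully open), set as the call begins (left out, the last holds). The fingers move at their own pace and stop on an object; the grip force is fixed at half the most. Time passes only in rows, so rows that repeat a pose let the fingers close. It gives the time, the measured TCP pose, the force and the opening at its end, in the units of the state.
- sensors.read_state(): the state, without advancing time (a new reading comes with each control period).
- get_image(name): name is "side" or "top" or "wrist"; returns a dict with "pixels" (420x560x3 uint8, red, green, blue), "z_map" (420x560 float32, mm along the optical axis (not along the pixel's ray), 0 where there is no reading), "K" (3x3 intrinsics, pixels), "pose" (4x4, takes a point from camera to world coordinates). Camera axes: x right, y up, looking along -z (the intrinsics and any distortion apply to the point x, -y, -z); pixel columns grow to the right and rows downward; lengths in mm; the calibration is good to about 2 mm. A picture is of the moment at which its call begins.
- order.finish_job(): hands the job in, once; it reports no verdict.
The state is a dict: "clock": time; "qpos": joint angles; "qd": joint speeds; "tau": joint torques, N m; "eef_pos": TCP position; "tool_rot": TCP orientation; "force": force on the tool from outside, world axes, zero at the start; "torque": the same for the moment, N m; "width": finger opening in mm.
Only numpy, scipy, OpenCV 4.12 (cv2) and the standard library are available. Lean on these libraries where they do the work, as an engineer would, in place of code of your own. Each camera call takes 0.05 s, during which the arm holds its last target.

## Task

Take the spring puller from its stand, reach in under the guard of the grey spring bracket and use it to stretch the return spring until the hook on its end drops behind the anchor post. Feel for the keeper plate behind the post rather than ramming it, never touch the spring with the gripper, and leave the things lying about undisturbed. When the spring holds itself hooked on the post, put the puller back in its stand, hanging upright by its collar.

Things in the scene. Friction and masses are not known exactly. Their poses are not given: they have to be found in the camera images.
- bracket: Fixed grey bracket: base plate 256 x 90 x 10 mm, origin at the centre of its underside, x along the spring from anchor to pivot, y to the side, z up. The spring runs along x at y = 0 under the guard; the anchor stands at the -x end.
- guard_edge (a point): Middle of the -x edge of the guard plate's underside, 125 mm above the table, bracket axes. The guard (79 mm wide) runs 135 mm to +x from here, over the spring and most of its eye, so the puller must reach in leaning about 35 degrees from vertical: hand towards -x, shaft pointing down and to +x.
- anchor_mid (a point): Middle of the anchor's adjustment range, 60 mm above the table (post-top height), bracket axes. The upright 10 mm round post, domed top, has its axis up to 15 mm to either side of this along x: its setting is not reported. It does not move when pulled.
- keeper_mid (a point): Keeper plate (26 mm wide, 4 mm thick, upright, top 82 mm above the table) on the post's -x side: middle of its +x face's range, bracket axes; set with the post, so up to 15 mm to either side along x. Its +x face is 11 mm to -x of the post's -x face. The hook must not press on post or keeper with over 15 N.
- spring_unit: Fixed pillar with the return spring; its frame is the bracket's. The spring's axis is 65 mm above the table; its fixed end pivots on a level pin at x = +100 mm, so the free end can be lifted (not swung sideways). Let go, it falls level by itself (about 1 N down at the free end).
- eye_bar (a point): Middle of the round cross bar (4.4 mm thick) at the -x end of the wire eye on the spring's free end, where the puller pulls; axes as the bracket's when level. At rest at bracket x = -18 mm, z = 65 mm. The eye is open above and below, inside 20 mm wide (y) and 31 mm long from the bar towards +x.
- hook_leg (a point): Lower end of the hook's leg, 26 mm to -x of the eye's bar and 16 mm below it: from the bar a flat tongue 16 mm wide, 4 mm thick, runs to -x and turns down into the leg, 4 mm thick (x). At rest it is 49 mm above the table, so it must be lifted over 11 mm to pass the post, then come down on the post's -x side.
- spring_end (a joint): Stretch of the spring in m: 0 slack, at most 0.065. It pulls with 1.8 N at 0 plus 90 N/m. Hooked on the post it is 0.021 to 0.051, by the anchor's setting; the hook's leg meets the keeper 0.007 further on.
- spring (a joint): Lift of the spring about its pin in rad: 0 level (its lower stop), positive with the free end up.
- puller_grip (a point): Centre of the black handle of the loose spring puller (0.12 kg); z along the handle, up in the stand. The handle is 26 mm (x) x 20 mm (y) x 56 mm (z): grip it across y from above. Below it a collar 20 x 42 x 6 mm, whose underside is 34 mm below this point, then a straight round shaft 5 mm thick.
- puller_hook (a point): Corner of the puller's hook, 79 mm below puller_grip on the shaft's axis, same axes: from here a 5 mm thick prong stands out 12 mm (14.5 mm with its round end) along -x, square to the shaft. The eye's bar is caught in the corner, on the -x side of the shaft and above the prong.
- stand_slot (a point): Fixed dark steel tool stand: this point is on its top face, 80 mm above the table, where the shaft's axis belongs; x, y, z are the stand's. The slot through the 8 mm top plate is open from x = -21 to +9 mm and y = -9 to +9 mm of this point. The puller hangs here by its collar, prong towards the stand's -x, hook corner 45 mm below this point.
- puller: The spring puller again; origin on its axis at the underside of the collar.
- wrench: Bystander: adjustable wrench, 242 mm long, lying on the table; leave it.
- chisel: Bystander: cold chisel, 184 mm long, lying on the table; leave it.
- block: Bystander: dark steel block 30 x 75 x 30 mm; leave it.
- spare_nut: Bystander: hexagon nut 33 mm wide, 14 mm high; leave it.
There are look-alikes about, which are no part of the job. Leave any orange look-alike of the puller alone.

How it is judged:
By the outcome, as a careful person would: the job done as asked, in the order asked, and still so for the second after the job is handed in, with the robot touching nothing.
It also fails if it takes over 67 s, if anything falls off the work surface, if the arm or the gripper's body presses on something with over 40 N, if the wrist force passes 120 N, or if a joint passes its speed limit or range.

## Working session

There is one attempt and no reset: what is moved stays moved. The work goes in short steps, Python scripts to look and compute and a tool call to move; the robot and the scene stay as the last step left them, time stands still between calls to the robot, and variables do not carry over. Pictures are saved under pics/ and viewed, and the job is handed in when it is done.

Besides the shell and the picture viewer there is one more tool, called after ">>>" as a command line: name --argument value ..., lists and objects as JSON in quotes. arm_command: Moves the arm, as the interface text tells. Its arguments: {"type":"object","properties":{"rows":{"type":"array","items":{"type":"array","items":{"type":"array","items":{"type":"number"}}}},"claw":{"type":"number"}},"required":["rows"]}

```bash
ls; mkdir -p pics; python3 - <<'E'
from cell import sensors,get_image,order,ctrl
import cv2,numpy as np
print(sensors.read_state()); print(ctrl.pinch_z,[a for a in dir(ctrl) if a[0]!='_'])
for n in("side","top","wrist"):
    d=get_image(n); np.savez(f'pics/{n}0.npz',**d); cv2.imwrite(f'pics/{n}0.png',d['pixels'][...,::-1]); print(n,d['K'].tolist(),d['pose'].round(3).tolist(),d.keys())
E
```

```text
pics
{'clock': 0.0, 'qpos': array([ 1.11221679,  0.62930756,  0.03845031,  1.51839436, -0.02696894,
        0.99628919, -0.01999801]), 'qd': array([-1.06425770e-03,  1.98060712e-04,  9.61339814e-04, -9.62510284e-04,
        1.09959347e-03, -3.02780308e-04,  6.01869159e-05]), 'tau': array([ 2.40361638e-03, -5.63408947e+01,  1.22671712e+00, -1.93441826e+01,
        1.08230207e-02,  1.04831380e-02,  1.08049582e-05]), 'eef_pos': array([ 248.56386706, -599.91178015,  230.40581132]), 'tool_rot': array([ 3.14153837e+00,  1.87951498e-03, -1.17800530e+00]), 'force': array([0.06279345, 0.57752306, 0.31323449]), 'torque': array([-0.02191252,  0.04214537, -0.00267573]), 'width': 85.67065880534533}
-18.700000000000003 ['MotionError', 'pinch_z']
side [[423.01960456452474, 0.0, 286.097049795396], [0.0, 423.01960456452474, 209.72526076997553], [0.0, 0.0, 1.0]] [[1.0, 0.01, 0.002, 561.298], [-0.004, 0.589, -0.808, -868.264], [-0.009, 0.808, 0.589, 910.368], [0.0, 0.0, 0.0, 1.0]] dict_keys(['pixels', 'z_map', 'K', 'pose'])
top [[520.3631841967076, 0.0, 276.5056680138415], [0.0, 520.3631841967076, 207.60278442509485], [0.0, 0.0, 1.0]] [[0.018, 0.992, -0.122, 371.781], [-1.0, 0.019, 0.006, 251.059], [0.008, 0.121, 0.993, 1586.682], [0.0, 0.0, 0.0, 1.0]] dict_keys(['pixels', 'z_map', 'K', 'pose'])
wrist [[319.02118451182724, 0.0, 280.74742528086824], [0.0, 319.02118451182724, 210.242461198202], [0.0, 0.0, 1.0]] [[0.381, 0.88, 0.284, 320.555], [-0.925, 0.363, 0.116, -570.725], [-0.001, -0.307, 0.952, 373.074], [0.0, 0.0, 0.0, 1.0]] dict_keys(['pixels', 'z_map', 'K', 'pose'])
```

View pics/side0.png

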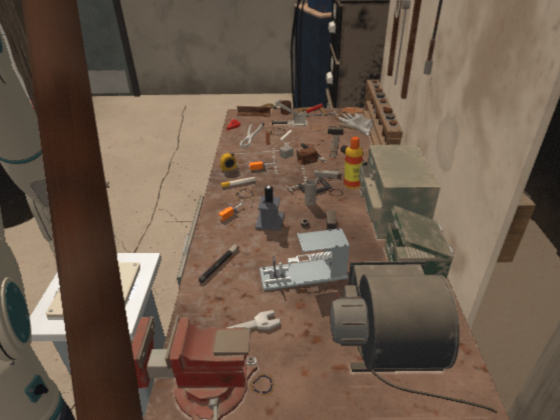

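View pics/top0.png

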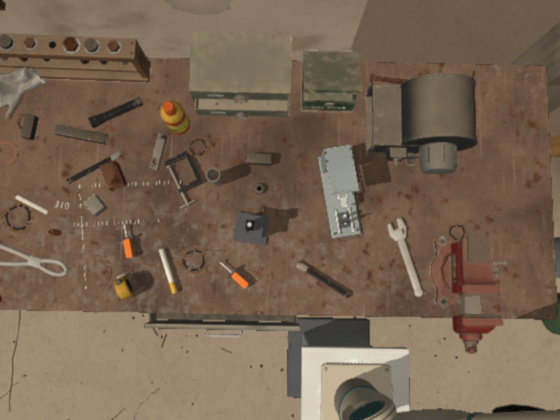

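View pics/wrist0.png

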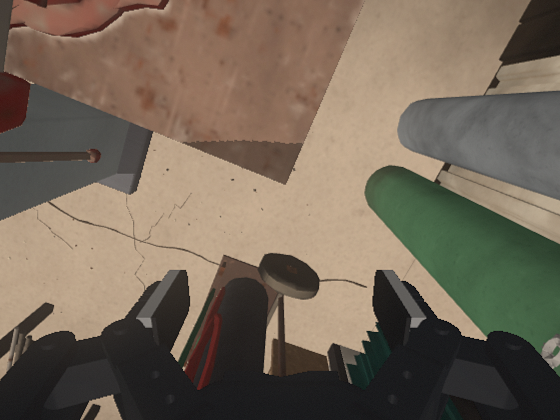

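```bash
cat > h.py <<'E'
import numpy as np,cv2
from cell import sensors,get_image,order,ctrl
from scipy.spatial.transform import Rotation as Ro
def cloud(d):
    z=d['z_map'];K=d['K'];P=d['pose'];v,u=np.mgrid[:z.shape[0],:z.shape[1]]
    c=np.stack([(u-K[0,2])/K[0,0]*z,-(v-K[1,2])/K[1,1]*z,-z],-1)
    w=c@P[:3,:3].T+P[:3,3]; w[z==0]=np.nan; return w
def proj(d,p):
    p=np.atleast_2d(p);c=(p-d['pose'][:3,3])@d['pose'][:3,:3];K=d['K']
    return np.stack([K[0,0]*c[:,0]/-c[:,2]+K[0,2],-K[1,1]*c[:,1]/-c[:,2]+K[1,2]],-1)
def snap(n,name):
    d=get_image(n);np.savez(f'pics/{name}.npz',**d);cv2.imwrite(f'pics/{name}.png',d['pixels'][...,::-1]);return d
def load(name): return dict(np.load(f'pics/{name}.npz'))
def crop(d,x0,y0,x1,y1,s,name):
    im=d['pixels'][y0:y1,x0:x1,::-1];cv2.imwrite(f'pics/{name}.png',cv2.resize(im,None,fx=s,fy=s,interpolation=cv2.INTER_CUBIC))
E
python3 - <<'E'
from h import *
t=load('top0');s=load('side0')
crop(t,220,135,370,245,5,'tc');crop(s,195,180,365,300,4.7,'sc')
w=cloud(t)
for p in [(250,228),(240,240),(265,215),(260,240),(322,150),(357,148),(333,238),(360,235),(340,170),(345,215),(300,280),(410,230)]:print(p,w[p[1],p[0]].round(1))
E
```

```text
(250, 228) [490.2 315.1 141.6]
(240, 240) [464.  350.3   9.7]
(265, 215) [541.5 276.2   9.5]
(260, 240) [464.9 289.7  12.6]
(322, 150) [7.495e+02 1.030e+02 4.000e-01]
(357, 148) [756.9  -5.5   4.6]
(333, 238) [475.8  67.5   1. ]
(360, 235) [ 4.865e+02 -1.520e+01 -1.000e-01]
(340, 170) [662.   63.  127.3]
(345, 215) [540.7  38.9  58.1]
(300, 280) [347.2 167.    7.7]
(410, 230) [ 504.1 -166.8    6.5]
```

View pics/tc.png

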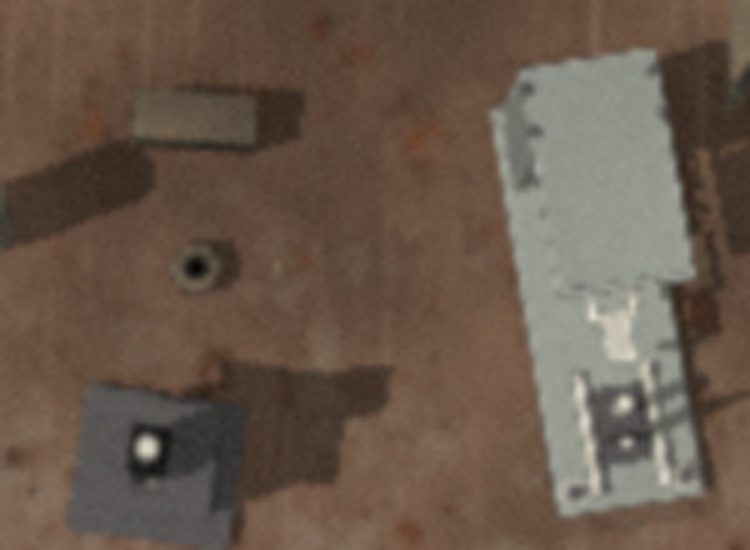

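View pics/sc.png

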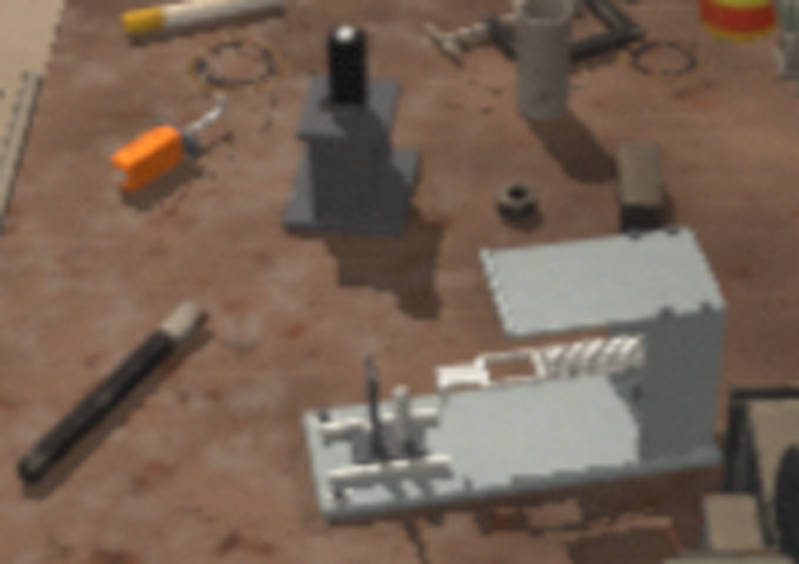

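```bash
python3 - <<'E'
from h import *
for n in('top0','side0'):
    d=load(n);w=cloud(d).reshape(-1,3)
    def rect(m,lab):
        p=w[m];r=cv2.minAreaRect(p[:,:2].astype(np.float32));print(n,lab,m.sum(),np.round(r[0],1),np.round(r[1],1),round(r[2],2),'z',np.nanmedian(p[:,2]).round(1))
        return p
    X,Y,Z=w.T
    B=(X>440)&(X<800)&(Y>-40)&(Y<140)
    rect(B&(Z>120)&(Z<136),'guard'); rect(B&(Z>6)&(Z<14),'base')
    S=(X>430)&(X<590)&(Y>240)&(Y<380)
    rect(S&(Z>76)&(Z<84),'standtop');rect(S&(Z>5)&(Z<15),'standbase');p=rect(S&(Z>100),'handle');print(p.min(0).round(1),p.max(0).round(1))
    rect(S&(Z>140),'handletop')
    print(np.histogram(Z[S],bins=np.arange(0,160,8)))
E
```

```text
top0 guard 1270 [693.3  27.9] [181.1 155.2] 10.29 z 130.1
top0 base 1059 [620.   50.5] [178.9 359. ] 89.8 z 9.5
top0 standtop 341 [501.6 318.2] [74.  66.4] 82.65 z 80.8
top0 standbase 455 [510.2 309.5] [138.  158.6] 89.58 z 8.3
top0 handle 78 [501.5 318.1] [20.3 27.1] 83.14 z 143.3
[487.7 307.3 101.3] [513.9 329.4 153.9]
top0 handletop 49 [501.1 318.1] [23. 17.] 1.15 z 145.8
(array([876, 257,  13,   2,   0,   2,   1,   2,   7, 158, 299,  17,   3,
         1,   0,   3,   4,  34,  32]), array([  0,   8,  16,  24,  32,  40,  48,  56,  64,  72,  80,  88,  96,
       104, 112, 120, 128, 136, 144, 152]))
side0 guard 962 [694.8  29.3] [187.6 159.4] 9.38 z 128.1
side0 base 1273 [604.9  48.3] [261.5  94.6] 9.92 z 9.3
side0 standtop 175 [500.5 314.5] [77.9 65.9] 83.31 z 79.0
side0 standbase 213 [500.3 313.9] [104.3  89.6] 83.08 z 7.4
side0 handle 106 [501.3 314.9] [23.9 25.7] 78.24 z 125.1
[487.3 300.6 100.4] [514.7 324.9 147.2]
side0 handletop 19 [500.5 313.7] [16.4 24.6] 73.96 z 141.2
(array([299,  82,  30,  31,  29,  26,  30,  28,  31, 152,  72,  16,  16,
        19,  14,  20,  15,  28,   2]), array([  0,   8,  16,  24,  32,  40,  48,  56,  64,  72,  80,  88,  96,
       104, 112, 120, 128, 136, 144, 152]))
```

```bash
cat >> h.py <<'E'
def Rtool(yaw,lean=0):
    """option A tool rotation: puller yaw (deg) of its x axis, lean deg; tool x=+hy, y=+hx, z=-hz"""
    Rp=Ro.from_euler('z',yaw,degrees=True)*Ro.from_euler('y',-lean,degrees=True)
    M=Rp.as_matrix(); return np.stack([M[:,1],M[:,0],-M[:,2]],1)
def cur():
    s=sensors.read_state();return s,np.array(s['eef_pos']),Ro.from_euler('xyz',s['tool_rot']).as_matrix()
def plan(p,R=None,long=False):
    s,p0,R0=cur()
    if R is None:R=R0
    sh=R0.T@(np.array(p)-p0);rv=Ro.from_matrix(R0.T@R).as_rotvec(degrees=True)
    print('t',round(s['clock'],2),'pos',p0.round(1),'F',np.round(s['force'],1),'w',round(s['width'],1),'shift',sh.round(1),'rot',rv.round(1),'rows',np.ceil(max(np.linalg.norm(sh)/41.7,np.linalg.norm(rv)/7.16)))
E
python3 - <<'E'
from h import *
plan([470,310,290],Rtool(-7))
d=load('wrist0');s,p,R=cur();print((R.T@(d['pose'][:3,3]-p)).round(1),(R.T@d['pose'][:3,:3]).round(3))
plan([400,-100,330],Rtool(-7-70))
E
```

```text
t 0.15 pos [ 248.7 -600.   230.6] F [ 0.5 -0.4 -0.8] w 85.4 shift [-756.1 -552.8  -58.3] rot [-1.000e-01  0.000e+00 -1.505e+02] rows 23.0
[   0.2  -77.6 -142.5] [[ 1.     0.002  0.   ]
 [ 0.002 -0.952 -0.307]
 [-0.001  0.307 -0.952]]
t 0.15 pos [ 248.7 -600.   230.6] F [ 0.5 -0.4 -0.8] w 85.4 shift [-404.2 -331.2  -98.8] rot [ -0.1   0.1 -80.5] rows 13.0
```

>>> arm_command --rows '[[[-100,-80,-99,0,0,-14],[-200,-160,-99,0,0,-28],[-300,-240,-99,0,0,-42],[-404,-331,-99,0,0,-56],[-404,-331,-99,0,0,-63],[-404,-331,-99,0,0,-70],[-404,-331,-99,0,0,-77],[-404,-331,-99,0,0,-84],[-404,-331,-99,0,0,-91],[-404,-331,-99,0,0,-91],[-404,-331,-99,0,0,-91],[-404,-331,-99,0,0,-91]]]'

```text
clock: 1.15
eef_pos: [389.1, -134.0, 326.0]
tool_rot: [3.141, -0.0, 0.328]
force: [1.1, -1.0, -0.5]
width: 85.2
```

```bash
python3 - <<'E'
from h import *
plan([470,310,290],Rtool(-7));print(sensors.read_state()['qpos'].round(2))
E
```

```text
t 1.15 pos [ 389.1 -134.   326. ] F [ 1.1 -1.  -0.5] w 85.2 shift [ 219.5 -394.3   35.7] rot [  0.    0.  -64.2] rows 11.0
[ 0.67  0.19 -0.48  1.98  0.1   0.99  0.47]
```

>>> arm_command --rows '[[[55,-98,9,0,0,-7],[110,-197,18,0,0,-14],[165,-296,27,0,0,-21],[219,-394,36,0,0,-28],[219,-394,36,0,0,-35],[219,-394,36,0,0,-42],[219,-394,36,0,0,-49],[219,-394,36,0,0,-56],[219,-394,36,0,0,-64],[219,-394,36,0,0,-64],[219,-394,36,0,0,-64],[219,-394,36,0,0,-64],[219,-394,36,0,0,-64],[219,-394,36,0,0,-64]]]'

```text
clock: 2.32
eef_pos: [472.0, 306.4, 289.0]
tool_rot: [-3.141, 0.002, 1.439]
force: [0.3, -0.5, 0.4]
width: 85.2
```

```bash
python3 - <<'E'
from h import *
print(sensors.read_state()['qpos'].round(2))
d=snap('wrist','w1')
print(proj(d,[[501,317,80],[501,317,142]]))
w=cloud(d).reshape(-1,3);X,Y,Z=w.T
S=(X>430)&(X<590)&(Y>240)&(Y<380)
for lab,m in(('top',S&(Z>76)&(Z<84)),('handle',S&(Z>138)&(Z<150)),('base',S&(Z>5)&(Z<15)),('all',S&(Z>95))):
    r=cv2.minAreaRect(w[m][:,:2].astype(np.float32));print(lab,m.sum(),np.round(r[0],1),np.round(r[1],1),r[2],w[m].min(0).round(1),w[m].max(0).round(1))
E
```

```text
[-0.12  0.54 -0.79  1.67  0.42  1.11  0.41]
[[294.56251474 204.62999369]
 [297.07035853 223.29659389]]
top 2416 [499.  317.2] [74.  66.6] 83.18161010742188 [462.  277.5  76.1] [535.9 357.4  83.9]
handle 512 [498.4 317.4] [19.7 25. ] 83.04190826416016 [485.5 306.4 138.4] [511.8 328.1 145.8]
base 1840 [499.2 317.2] [100.   89.9] 82.8720474243164 [449.  262.3   5.1] [548.8 372.   14.6]
all 41485 [480.6 307.1] [141.4  60.5] 82.40951538085938 [447.9 240.   95.2] [511.8 380.  384.9]
```

View pics/w1.png

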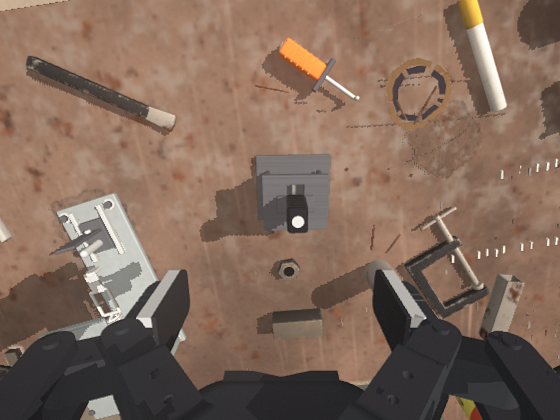

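```bash
python3 - <<'E'
from h import *
d=load('w1');crop(d,230,130,370,270,4,'w1c')
plan([500,317,190],Rtool(-7));plan([500,317,95],Rtool(-7))
E
```

```text
t 2.37 pos [472.4 305.6 289.2] F [0.  0.1 0.7] w 85.6 shift [15.2 25.9 99.2] rot [-0.   0.1 -0.6] rows 3.0
t 2.37 pos [472.4 305.6 289.2] F [0.  0.1 0.7] w 85.6 shift [ 15.3  25.9 194.2] rot [-0.   0.1 -0.6] rows 5.0
```

View pics/w1c.png

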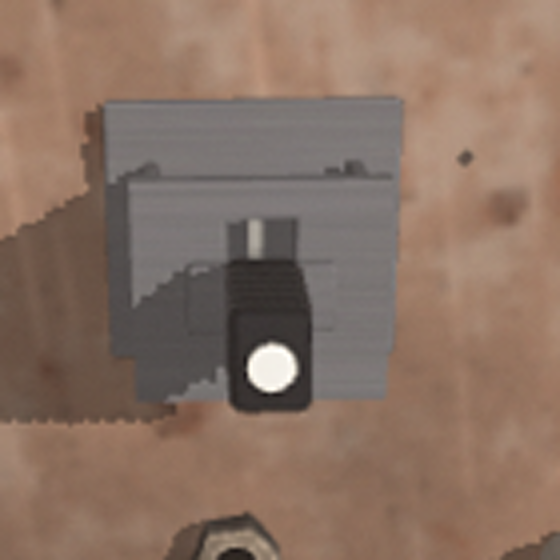

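>>> arm_command --rows '[[[15,26,30,0,0,-0.6],[15,26,60,0,0,-0.6],[15,26,99,0,0,-0.6],[15,26,120,0,0,-0.6],[15,26,140,0,0,-0.6],[15,26,160,0,0,-0.6],[15,26,180,0,0,-0.6],[15,26,194,0,0,-0.6],[15,26,194,0,0,-0.6],[15,26,194,0,0,-0.6],[15,26,194,0,0,-0.6]]]'

```text
clock: 3.28
eef_pos: [500.9, 318.2, 96.8]
tool_rot: [3.14, -0.001, 1.448]
force: [-0.6, -0.4, 0.0]
width: 85.4
```

```bash
python3 - <<'E'
from h import *
plan([500,317,95],Rtool(-7));d=snap('wrist','w2')
E
```

```text
t 3.28 pos [500.9 318.2  96.8] F [-0.6 -0.4  0. ] w 85.4 shift [-1.3 -0.8  1.8] rot [ 0.1 -0.  -0. ] rows 1.0
```

View pics/w2.png

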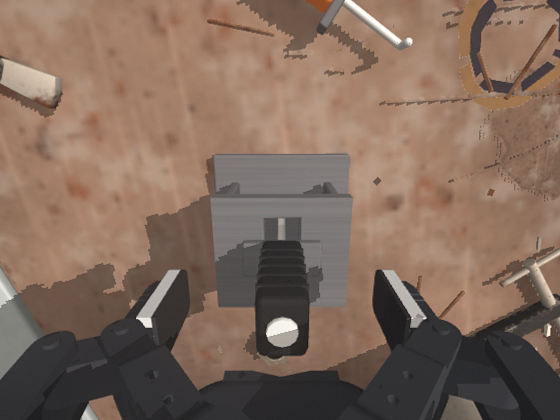

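```bash
python3 - <<'E'
from h import *
d=load('w2');w=cloud(d)
m=np.zeros(w.shape[:2],bool);m[310:365,250:315]=1
q=w[m];q=q[(q[:,2]>138)&(q[:,2]<150)]
r=cv2.minAreaRect(q[:,:2].astype(np.float32));print(len(q),np.round(r[0],1),np.round(r[1],1),r[2],np.percentile(q[:,2],[5,50,95]))
m[:]=0;m[195:310,205:355]=1
q=w[m];q=q[(q[:,2]>76)&(q[:,2]<84)]
r=cv2.minAreaRect(q[:,:2].astype(np.float32));print(np.round(r[0],1),np.round(r[1],1),r[2],np.median(q[:,2]))
E
```

```text
2393 [500.3 317.4] [20.  22.1] 83.52001190185547 [140.59074364 142.24141478 144.56899347]
[498.9 317.5] [74.4 67.2] 83.09661102294922 80.07510873341678
```

>>> arm_command --rows '[[[-0.8,-0.8,1.8,0,0,0],[-0.8,-0.8,1.8,0,0,0],[-0.8,-0.8,1.8,0,0,0],[-0.8,-0.8,1.8,0,0,0],[-0.8,-0.8,1.8,0,0,0],[-0.8,-0.8,1.8,0,0,0],[-0.8,-0.8,1.8,0,0,0],[-0.8,-0.8,1.8,0,0,0],[-0.8,-0.8,1.8,0,0,0],[-0.8,-0.8,1.8,0,0,0]]]' --claw -1

```text
clock: 4.17
eef_pos: [499.3, 318.2, 94.1]
tool_rot: [3.141, -0.0, 1.45]
force: [-0.7, 0.0, 3.9]
width: 19.6
```

```bash
python3 - <<'E'
from h import *
s,p,R=cur();print(s);plan([p[0],p[1],200])
E
```

```text
{'clock': 4.1667, 'qpos': array([-0.2348793 ,  0.8001537 , -0.62416381,  1.7894253 ,  0.64855657,
        0.76732473,  0.25057016]), 'qd': array([-0.00015361,  0.00075457, -0.00111023, -0.00068784, -0.00145839,
       -0.00034005, -0.00058012]), 'tau': array([-2.71404523e-02, -5.26325977e+01, -8.21574926e+00, -1.21488440e+01,
        4.32763074e-02, -1.01410348e-01, -2.69832322e-03]), 'eef_pos': array([499.26704354, 318.18068866,  94.06628951]), 'tool_rot': array([ 3.14115739e+00, -4.18021339e-04,  1.44958541e+00]), 'force': array([-0.74629468,  0.02298571,  3.88768877]), 'torque': array([-0.05674619,  0.06777644, -0.01858336]), 'width': 19.58208596722146}
t 4.17 pos [499.3 318.2  94.1] F [-0.7  0.   3.9] w 19.6 shift [   0.     0.  -105.9] rot [0. 0. 0.] rows 3.0
```

>>> arm_command --rows '[[[0,0,-4,0,0,0],[0,0,-12,0,0,0],[0,0,-24,0,0,0],[0,0,-40,0,0,0],[0,0,-60,0,0,0],[0,0,-85,0,0,0],[0,0,-115,0,0,0],[0,0,-140,0,0,0],[0,0,-140,0,0,0],[0,0,-140,0,0,0]]]'

```text
clock: 5.0
eef_pos: [499.7, 318.6, 236.1]
tool_rot: [3.139, -0.002, 1.449]
force: [-0.3, 0.4, -1.3]
width: 19.2
```

```bash
python3 - <<'E'
from h import *
plan([480,110,230],Rtool(9.7,35));d=snap('wrist','w3')
E
```

```text
t 5.0 pos [499.7 318.6 236.1] F [-0.3  0.4 -1.3] w 19.2 shift [-209.5    5.7    5.6] rot [-34.6   5.  -16.2] rows 6.0
```

View pics/w3.png

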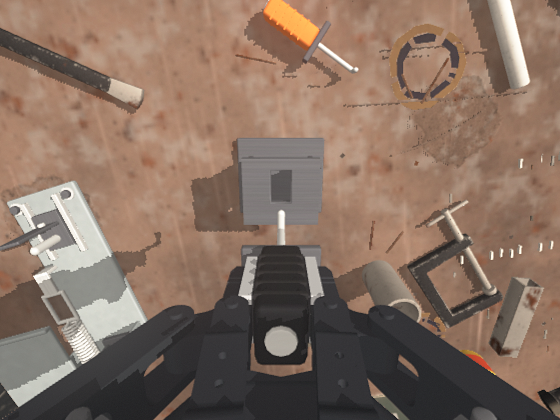

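>>> arm_command --rows '[[[-35,1,1,-6,1,-3],[-70,2,2,-12,2,-6],[-105,3,3,-18,3,-9],[-140,4,4,-24,3.5,-12],[-175,5,5,-29,4,-14],[-210,6,6,-34.6,5,-16.2],[-210,6,6,-34.6,5,-16.2],[-210,6,6,-34.6,5,-16.2],[-210,6,6,-34.6,5,-16.2],[-210,6,6,-34.6,5,-16.2]]]'

```text
clock: 5.88
eef_pos: [481.1, 110.0, 225.1]
tool_rot: [2.557, 0.011, 1.736]
force: [-0.4, 0.3, -3.1]
width: 19.0
```

```bash
python3 - <<'E'
from h import *
plan([480,110,230],Rtool(9.7,35));d=snap('wrist','w4');print(sensors.read_state()['qpos'].round(2))
E
```

```text
t 5.88 pos [481.1 110.  225.1] F [-0.4  0.3 -3.1] w 19.0 shift [ 0.1  1.8 -4.7] rot [-1.5  0.6  0.2] rows 1.0
[ 0.38  0.42 -0.99  2.46  1.87  0.54 -0.49]
```

View pics/w4.png

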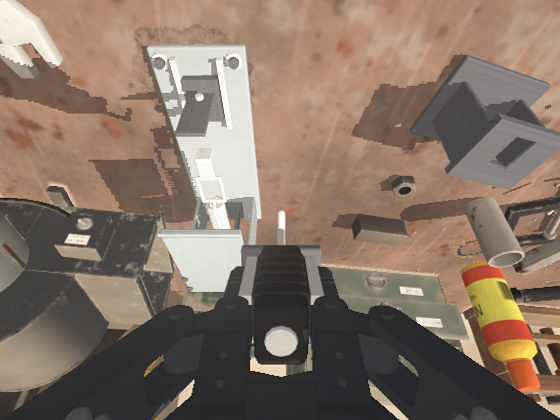

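```bash
cat > b.py <<'E'
from h import *
import sys
def ana(n,o=(605,48),yaw=9.8):
    d=load(n);w=cloud(d).reshape(-1,3);col=d['pixels'].reshape(-1,3)
    a=np.radians(yaw);c,s=np.cos(a),np.sin(a)
    q=w.copy();q[:,0]=c*(w[:,0]-o[0])+s*(w[:,1]-o[1]);q[:,1]=-s*(w[:,0]-o[0])+c*(w[:,1]-o[1])
    return d,q,col
def edges(n):
    d,q,col=ana(n)
    k=(np.abs(q[:,2]-9.7)<3)&(np.abs(q[:,0])<150)&(np.abs(q[:,1])<70)
    p=q[k]
    # y edges per x slice
    for side in(-1,1):
        X=[];Yv=[]
        for x in range(-120,125,5):
            t=p[np.abs(p[:,0]-x)<2.5]
            if len(t)>6:
                e=(t[:,1]*side).max()
                if 35<e<55: X.append(x);Yv.append(side*e)
        if len(X)>6:
            f=np.polyfit(X,Yv,1);r=np.array(Yv)-np.polyval(f,X);g=np.abs(r)<2*np.median(np.abs(r))+.3
            f=np.polyfit(np.array(X)[g],np.array(Yv)[g],1);print(n,'y edge',side,'n',g.sum(),'slope deg',np.degrees(f[0]).round(2),'at0',f[1].round(1),'std',r[g].std().round(2))
    for side in(-1,1):
        ex=[(p[np.abs(p[:,1]-y)<2.5][:,0]*side).max() for y in range(-38,40,5) if (np.abs(p[:,1]-y)<2.5).sum()>6]
        print(n,'x edge',side,np.round(ex,0))
    g=q[(np.abs(q[:,2]-128)<5)&(np.abs(q[:,0])<170)&(np.abs(q[:,1])<60)]
    if len(g): print('guard z',np.median(g[:,2]).round(1),'x',np.percentile(g[:,0],[.5,99.5]).round(1),'y',np.percentile(g[:,1],[1,99]).round(1))
    print('basez',np.median(p[:,2]))
if __name__=='__main__':
    for n in sys.argv[1:]:edges(n)
E
python3 b.py top0 side0 w1 w3 w4
```

```text
top0 y edge -1 n 12 slope deg -0.22 at0 -43.2 std 1.55
top0 y edge 1 n 17 slope deg 0.08 at0 45.7 std 1.14
top0 x edge -1 [131. 148. 123. 138. 146. 123. 122. 133. 142. 125. 147. 131. 120. 138.
 119.]
top0 x edge 1 [  3.   7.   8.   5.   3.   1.   8.   6.  -9.   8.   8.   6.  89.  80.
 145.]
guard z 129.4 x [ -6.2 127. ] y [-36.2  41.5]
basez 9.692683857548673
side0 y edge -1 n 42 slope deg -0.13 at0 -43.7 std 1.53
side0 y edge 1 n 38 slope deg -1.22 at0 41.2 std 2.27
side0 x edge -1 [121. 123. 122. 122. 121. 123. 120. 122. 121. 121. 120. 123. 122. 121.
 121. 123.]
side0 x edge 1 [131. 130.  79.  80.  79.  83.  84.  86.  87.  88.  89.  87.  89.  91.
  98.  99.]
guard z 128.2 x [ -7.8 125.7] y [-38.8  41.9]
basez 9.29714632535638
w1 y edge -1 n 24 slope deg 0.04 at0 -42.2 std 0.63
w1 y edge 1 n 26 slope deg -0.08 at0 46.8 std 0.34
w1 x edge -1 [125. 126. 126. 126. 126. 126. 125. 125. 125. 125. 125. 126. 126. 126.
 126. 126.]
w1 x edge 1 [ 59.  45.  60.  58.  55.  51.  48.  45.  40.  40.  34.  32.  26.  25.
  21. 129.]
guard z 129.5 x [-10.2 123.9] y [-36.4  41. ]
basez 10.313152701016293
w3 y edge -1 n 24 slope deg 0.71 at0 -41.4 std 0.92
w3 y edge 1 n 41 slope deg -0.11 at0 47.2 std 0.37
w3 x edge -1 [126. 126. 125. 126. 125. 126. 126. 125. 126. 125. 126. 126. 125. 126.
 125. 125.]
w3 x edge 1 [ 65. 106. 105.  99.  88.  87.  88.  88.  88.  88.  88.  87.  88.  83.
  81.  76.]
guard z 129.4 x [-10.2  64.1] y [-35.3  41.6]
basez 10.328048249033714
w4 y edge -1 n 42 slope deg 0.1 at0 -42.5 std 0.28
w4 y edge 1 n 49 slope deg -0.03 at0 46.3 std 0.26
w4 x edge -1 [126. 126. 126. 126. 126. 126. 125. 126. 126. 126. 126. 126. 126. 126.
 126. 126.]
w4 x edge 1 [ 82. 112.  80.  81.  80.  76.  76.  87.  89.  89.  88.  88. 126. 127.
 121.  80.]
guard z 129.5 x [-10.5 122.7] y [-36.8  39.4]
basez 10.361177911179965
```

```bash
cat >> h.py <<'E'
O=np.array([606.6,50.2,0.]);YAW=9.8
RB=Ro.from_euler('z',YAW,degrees=True).as_matrix()
def toB(w): return (np.asarray(w)-O)@RB
def toW(b): return O+np.asarray(b)@RB.T
E
python3 - <<'E'
from h import *
for n in('w3','w4','top0','side0'):
    d=load(n);q=toB(cloud(d));col=d['pixels']
    m=(np.abs(q[...,1])<20)&(q[...,0]>-128)&(q[...,0]<0)&(q[...,2]>35)&(q[...,2]<100)
    p=q[m]
    print(n)
    for x in range(-110,-2,3):
        t=p[(p[:,0]>=x)&(p[:,0]<x+3)]
        if len(t)>2: print(x,len(t),'zmax',np.percentile(t[:,2],98).round(1),'zmed',np.median(t[:,2]).round(1),'y',np.percentile(t[:,1],[3,97]).round(1))
crop(load('w4'),140,35,270,235,3.9,'w4c')
print(proj(load('w4'),toW([[-18,0,65],[-12,0,125],[-60,0,60]])))
E
```

```text
w3
-92 147 zmax 82.2 zmed 61.4 y [-10.1  12.3]
-89 161 zmax 82.9 zmed 73.4 y [-6.  13.7]
-86 19 zmax 82.0 zmed 69.7 y [-8.4 12.8]
-77 15 zmax 57.8 zmed 47.2 y [-1.5  2.8]
-74 70 zmax 60.1 zmed 49.9 y [-1.3  4.7]
-71 64 zmax 60.7 zmed 52.3 y [-1.5  5.4]
-68 51 zmax 60.7 zmed 51.1 y [-1.2  4.9]
-65 4 zmax 55.9 zmed 48.9 y [-0.8  1.9]
-47 86 zmax 68.0 zmed 60.4 y [-6.8  8.2]
-44 60 zmax 68.3 zmed 66.2 y [-6.2  8.3]
-41 40 zmax 68.1 zmed 66.7 y [-6.9  8.5]
-38 39 zmax 67.7 zmed 66.9 y [-6.7  8.2]
-35 41 zmax 68.0 zmed 66.8 y [-7.6  8.3]
-32 42 zmax 68.3 zmed 67.0 y [-6.7  8. ]
-29 36 zmax 68.4 zmed 66.7 y [-7.2  7.7]
-26 42 zmax 67.9 zmed 66.9 y [-7.4  8.1]
-23 37 zmax 68.5 zmed 66.9 y [-7.   7.9]
-20 68 zmax 68.1 zmed 67.0 y [-11.6  13.5]
-17 33 zmax 68.3 zmed 66.8 y [-12.1  14.2]
-14 24 zmax 68.4 zmed 66.7 y [-11.6  14.2]
-11 23 zmax 68.2 zmed 66.6 y [-13.   14.3]
-8 26 zmax 68.4 zmed 66.7 y [-12.5  14.5]
-5 25 zmax 68.0 zmed 66.6 y [-13.2  14.6]
w4
-92 487 zmax 81.5 zmed 62.2 y [-11.4  11.4]
-89 539 zmax 82.9 zmed 63.2 y [-12.4  12.5]
-86 7 zmax 82.0 zmed 81.7 y [-8.  11.4]
-68 5 zmax
[... 1559 characters left out ...]
-68 8 zmax 59.2 zmed 51.7 y [-10.2  -0.3]
-65 6 zmax 54.8 zmed 48.8 y [-4.8  0. ]
-44 11 zmax 68.3 zmed 64.3 y [-10.6   7.5]
-41 8 zmax 67.1 zmed 61.9 y [-9.2  3.8]
-38 4 zmax 66.5 zmed 65.9 y [-6.9  4.5]
-35 4 zmax 67.2 zmed 64.6 y [-6.4  5.5]
-32 5 zmax 67.0 zmed 65.5 y [-7.8  6.1]
-29 3 zmax 65.7 zmed 64.5 y [-6.7  0.1]
-26 6 zmax 67.6 zmed 64.9 y [-4.8  9.5]
-23 5 zmax 67.8 zmed 65.7 y [-7.8  4.5]
-20 6 zmax 66.1 zmed 64.6 y [-11.8   7.2]
-17 8 zmax 68.0 zmed 65.3 y [-14.5  10.2]
-11 4 zmax 68.3 zmed 67.1 y [-14.5  12. ]
-8 3 zmax 66.9 zmed 65.9 y [-11.9  11.4]
-5 3 zmax 65.9 zmed 64.9 y [-11.6  12.1]
[[207.81432233 177.65392728]
 [199.28673785 227.40264614]
 [200.46862396 143.19258206]]
```

View pics/w4c.png

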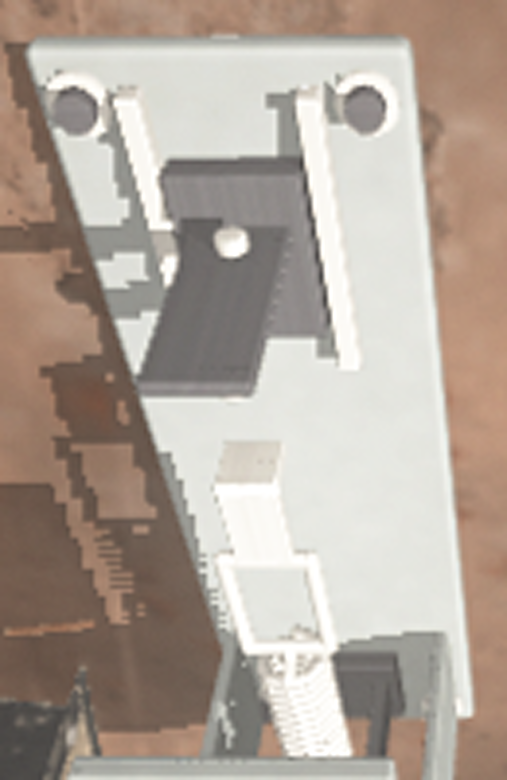

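```bash
python3 - <<'E'
from h import *
for n,T in(('w3',0),('w4',1)):
    d=load(n)
    # camera to tool transform fixed
    Rc=np.array([[1,.002,0],[.002,-.952,-.307],[-.001,.307,-.952]]);tc=np.array([.2,-77.6,-142.5])
    Pt=np.eye(4);Pt[:3,:3]=Rc;Pt[:3,3]=tc;dd=dict(d);dd['pose']=Pt
    print(proj(dd,[[0,0,59.1],[0,-14.5,59.1],[0,13,-48],[0,-13,-48],[0,-13,8]]).round(1))
    w=cloud(dd)
    m=(np.abs(w[...,0])<25)&(w[...,2]>52)&(w[...,2]<70)&(np.abs(w[...,1])<30)
    q=w[m];print(n,m.sum(),np.percentile(q,[2,50,98],axis=0).round(1))
    m=(np.abs(w[...,0])<12)&(w[...,2]>-52)&(w[...,2]<-46)&(np.abs(w[...,1])<30);q=w[m];print(m.sum(),np.percentile(q,[1,50,99],axis=0).round(1))
    m=(np.abs(w[...,0])<12)&(w[...,2]>-40)&(w[...,2]<10)&(w[...,1]<-8)&(w[...,1]>-20);q=w[m];print('front',m.sum(),np.median(q,axis=0).round(1),np.polyfit(q[:,2],q[:,1],1))
crop(load('w4'),230,190,340,300,6,'w4p')
q=toB(cloud(load('w3')));p=q[(np.abs(q[...,1])<8)&(q[...,0]>-80)&(q[...,0]<-60)&(q[...,2]>40)&(q[...,2]<62)]
print('post w3',np.percentile(p[:,0],[1,5,50,95,99]).round(1),np.percentile(p[:,1],[1,50,99]))
t=p[p[:,2]>58];print(np.mean(t,0),len(t))
for n in('w3','w4'):
  q=toB(cloud(load(n)));p=q[(np.abs(q[...,1])<14)&(q[...,0]>-100)&(q[...,0]<-80)&(q[...,2]>40)&(q[...,2]<85)]
  t=p[p[:,2]>81];print('keeper top',n,np.percentile(t[:,0],[2,10,50,90,98]).round(1));t=p[p[:,2]<78];print('face',np.percentile(t[:,0],[2,50,98]).round(1))
E
```

```text
[[280.4 228. ]
 [280.3 207.5]
 [280.4 365.3]
 [280.3 304.6]
 [280.3 240.2]]
w3 166 [[ -2.3 -12.4  53.3]
 [ -0.3  -5.8  57.3]
 [  2.4   0.7  59.9]]
3118 [[-11.7 -11.1 -50.9]
 [ -0.1  -1.  -47.8]
 [ 11.7  13.1 -46.1]]
front 2747 [ -0.1 -11.2 -23. ] [ 1.61054633e-04 -1.09553430e+01]
[[280.4 228. ]
 [280.3 207.5]
 [280.4 365.3]
 [280.3 304.6]
 [280.3 240.2]]
w4 168 [[ -2.3 -12.6  52.9]
 [  0.   -5.6  57.1]
 [  2.4   0.8  59.9]]
3141 [[-11.7 -11.2 -51. ]
 [  0.2  -1.  -47.9]
 [ 11.7  13.1 -46.1]]
front 2722 [ -0.1 -11.2 -23. ] [ 4.72929803e-04 -1.10169244e+01]
post w3 [-74.4 -74.1 -70.3 -65.5 -64.7] [-2.96050058  3.26745217  5.31459719]
[-69.54135721   1.19646463  59.33093185] 45
keeper top w3 [-89.5 -89.  -87.6 -86.  -85.7]
face [-89.6 -89.2 -85.8]
keeper top w4 [-89.5 -89.2 -87.8 -86.2 -85.8]
face [-89.9 -89.  -87.7]
```

View pics/w4p.png

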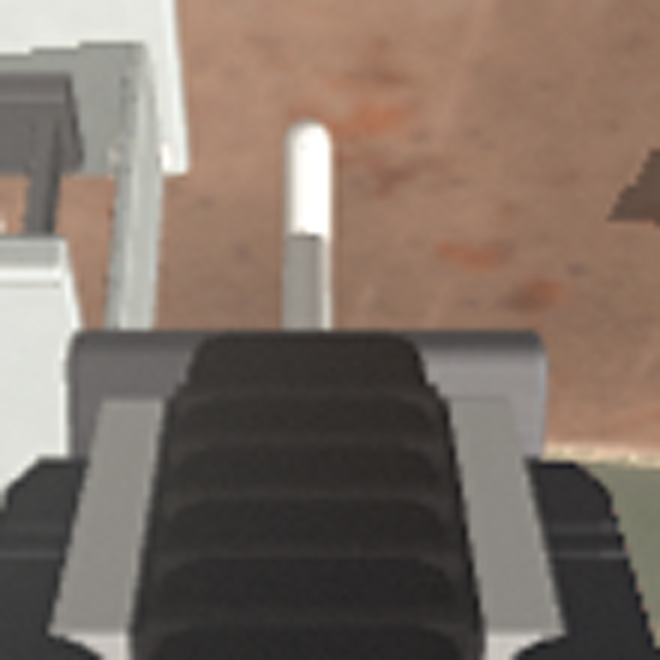

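```bash
cat >> h.py <<'E'
TOFF=np.array([0,1.5,59.3]);L=35.
ex=np.array([np.cos(np.radians(L)),0,np.sin(np.radians(L))]);ez=np.array([-np.sin(np.radians(L)),0,np.cos(np.radians(L))])
def tcp_for(cb,lean=L): R=Rtool(YAW,lean);return toW(cb)-R@TOFF,R
def cf(bar): return np.array(bar)+np.array([6.55,0,-1.15])   # corner when bar (x,0,z) seated
def corner(): 
    s,p,R=cur();return toB(p+R@TOFF)
E
python3 - <<'E'
from h import *
C=cf([-18,0,65]);
for c in(C+15*ex+60*ez,C+15*ex+20*ez,C+15*ex-2*ez):
    p,R=tcp_for(c);print(c.round(1),p.round(1));plan(p,R)
print(corner())
E
```

```text
[-33.6   0.  121.6] [538.8  38.5 169.3]
t 5.93 pos [480.1 108.2 225.1] F [-1.7 -1.3 -3.7] w 19.2 shift [-78.    7.8  72.6] rot [-1.5  0.6 -0.2] rows 3.0
[-10.6   0.   88.8] [561.4  42.4 136.6]
t 5.93 pos [480.1 108.2 225.1] F [-1.7 -1.3 -3.7] w 19.2 shift [-77.6   8.8 112.6] rot [-1.5  0.6 -0.2] rows 4.0
[ 2.   0.  70.8] [573.8  44.5 118.5]
t 5.93 pos [480.1 108.2 225.1] F [-1.7 -1.3 -3.7] w 19.2 shift [-77.3   9.4 134.6] rot [-1.5  0.6 -0.2] rows 4.0
[-80.75292059  78.11892731 176.49010397]
```

>>> arm_command --rows '[[[-20,2,15,0,0,0],[-40,4,32,-1,0.4,0],[-60,6,52,-1.5,0.6,-0.2],[-78,8,72,-1.5,0.6,-0.2],[-78,8,72,-1.5,0.6,-0.2],[-78,8,72,-1.5,0.6,-0.2],[-78,8,72,-1.5,0.6,-0.2],[-78,8,72,-1.5,0.6,-0.2]]]'

```text
clock: 6.6
eef_pos: [541.3, 42.4, 171.6]
tool_rot: [2.529, 0.004, 1.745]
force: [-0.5, 0.4, -0.4]
width: 19.3
```

```bash
python3 - <<'E'
from h import *
print(sensors.read_state()['qpos'].round(2),corner())
C=cf([-18,0,65])
for c in(C+15*ex+60*ez,C+15*ex+20*ez,C+15*ex-2*ez):
    p,R=tcp_for(c);plan(p,R)
d=snap('wrist','w5');d=snap('side','s5');crop(d,230,190,390,300,5,'s5c')
E
```

```text
[ 0.53  0.64 -0.94  2.42  2.21  0.61 -0.52] [-30.32916781   3.38857904 123.92432333]
t 6.6 pos [541.3  42.4 171.6] F [-0.5  0.4 -0.4] w 19.3 shift [-3.4 -3.9  0. ] rot [0.1 0.1 0.3] rows 1.0
t 6.6 pos [541.3  42.4 171.6] F [-0.5  0.4 -0.4] w 19.3 shift [-3.4 -4.  40. ] rot [0.1 0.1 0.3] rows 1.0
t 6.6 pos [541.3  42.4 171.6] F [-0.5  0.4 -0.4] w 19.3 shift [-3.4 -4.  62. ] rot [0.1 0.1 0.3] rows 2.0
```

View pics/w5.png

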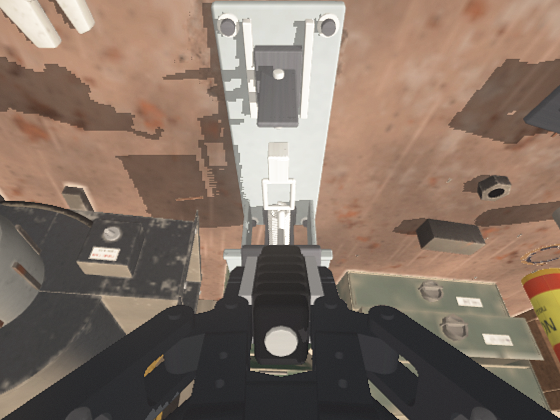

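View pics/s5c.png

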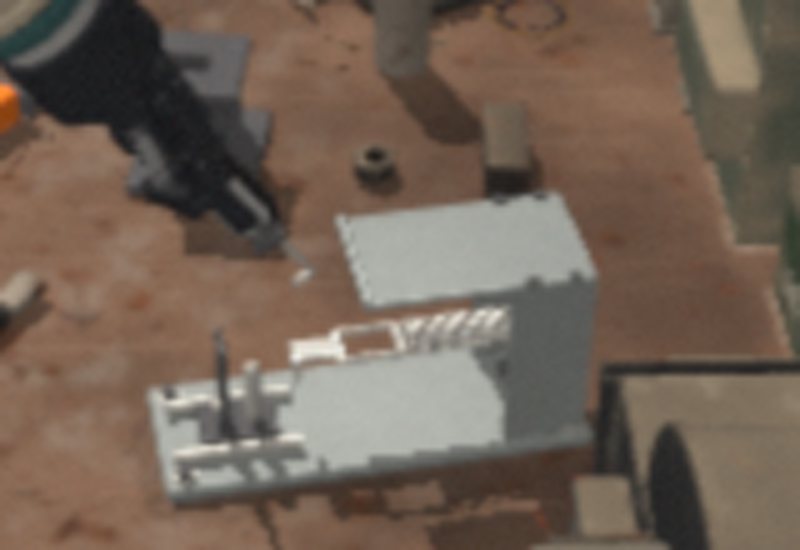

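>>> arm_command --rows '[[[-3.4,-4,0,0,0,0.3],[-3.4,-4,8,0,0,0.3],[-3.4,-4,16,0,0,0.3],[-3.4,-4,20,0,0,0.3],[-3.4,-4,20,0,0,0.3],[-3.4,-4,20,0,0,0.3]]]'

```text
clock: 7.2
eef_pos: [550.5, 39.4, 152.1]
tool_rot: [2.53, -0.001, 1.739]
force: [0.2, -0.0, -0.2]
width: 19.6
```

```bash
python3 - <<'E'
from h import *
print(sensors.read_state()['qpos'].round(2),corner())
C=cf([-18,0,65])
for c in(C+15*ex+40*ez,C+15*ex+20*ez,C+15*ex-2*ez):
    p,R=tcp_for(c);plan(p,R)
d=snap('wrist','w6');
q=toB(cloud(d));p=q[(np.abs(q[...,1])<20)&(q[...,0]>-50)&(q[...,0]<20)&(q[...,2]>60)&(q[...,2]<70)]
for x in range(-48,16,3):
    t=p[(p[:,0]>=x)&(p[:,0]<x+3)]
    if len(t)>2: print(x,len(t),np.median(t[:,2]).round(1),'y',np.percentile(t[:,1],[3,97]).round(1))
crop(d,215,110,345,260,4,'w6c')
E
python3 b.py w5 w6
```

```text
[ 0.53  0.7  -0.93  2.42  2.25  0.66 -0.53] [-21.80103211  -1.14496236 104.41944667]
t 7.2 pos [550.5  39.4 152.1] F [ 0.2 -0.  -0.2] w 19.6 shift [ 1.1  0.3 -0.8] rot [ 0.1  0.1 -0.2] rows 1.0
t 7.2 pos [550.5  39.4 152.1] F [ 0.2 -0.  -0.2] w 19.6 shift [ 1.1  0.2 19.2] rot [ 0.1  0.1 -0.2] rows 1.0
t 7.2 pos [550.5  39.4 152.1] F [ 0.2 -0.  -0.2] w 19.6 shift [ 1.1  0.2 41.2] rot [ 0.1  0.1 -0.2] rows 1.0
-48 119 63.7 y [-7.4  7.2]
-45 114 66.4 y [-7.8  7. ]
-42 63 67.0 y [-6.9  7.4]
-39 66 66.9 y [-7.6  6.8]
-36 65 66.9 y [-7.6  7.5]
-33 56 67.0 y [-7.2  7.6]
-30 55 66.9 y [-7.8  7.2]
-27 66 66.9 y [-7.2  7.8]
-24 51 66.9 y [-7.9  6.7]
-21 121 66.6 y [-12.9  12.5]
-18 47 67.0 y [-13.5  13.4]
-15 24 66.8 y [-13.1  13.5]
-12 30 66.9 y [-13.7  13.7]
-9 24 66.7 y [-13.8  13.8]
-6 28 66.7 y [-14.   13.3]
-3 27 66.8 y [-14.1  13.2]
0 22 66.8 y [-13.7  13.4]
3 22 66.9 y [-13.   13.5]
6 21 66.7 y [-13.6  13.7]
9 22 66.9 y [-13.8  13.8]
12 23 67.0 y [-13.3  13.9]
15 91 66.4 y [-13.1  12.3]
w5 y edge -1 n 46 slope deg 0.19 at0 -43.0 std 0.24
w5 y edge 1 n 42 slope deg -0.11 at0 46.3 std 0.35
w5 x edge -1 [126. 126. 126. 126. 126. 126. 126. 126. 126. 126. 126. 126. 126. 126.
 126. 126.]
w5 x edge 1 [ 93. 115. 126. 128. 126.  85.  86.  85.  80.  82.  88.  81. 127. 127.
 127. 114.]
guard z 129.3 x [-39.6  19.3] y [-37.1  40.8]
basez 10.279443793545312
w6 y edge -1 n 46 slope deg 0.1 at0 -43.1 std 0.25
w6 y edge 1 n 44 slope deg -0.13 at0 46.3 std 0.4
w6 x edge -1 [126. 126. 126. 126. 126. 126. 126. 126. 126. 126. 126. 126. 126. 126.
 126. 126.]
w6 x edge 1 [ 91. 116. 126. 128. 127.  88.  89.  82.  84.  86.  88.  89. 127. 128.
 126. 113.]
guard z 129.1 x [-40.3  16.5] y [-37.3  41.1]
basez 10.232531439579788
```

View pics/w6c.png

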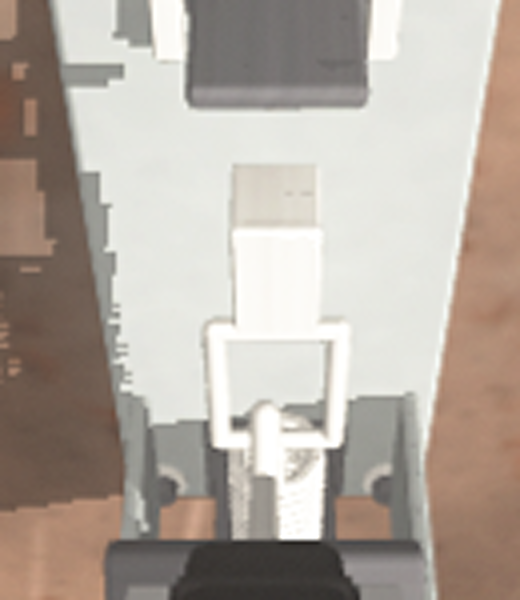

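>>> arm_command --rows '[[[1.1,0.2,6,0,0,0],[1.1,0.2,12,0,0,0],[1.1,0.2,18,0,0,0],[1.1,0.2,23,0,0,0],[1.1,0.2,28,0,0,0],[1.1,0.2,33,0,0,0],[1.1,0.2,37,0,0,0],[1.1,0.2,41,0,0,0],[1.1,0.2,41,0,0,0],[1.1,0.2,41,0,0,0]]]'

```text
clock: 8.08
eef_pos: [573.8, 44.3, 119.1]
tool_rot: [2.529, -0.0, 1.738]
force: [-0.2, -0.4, -0.8]
width: 19.3
```

```bash
python3 - <<'E'
from h import *
print(sensors.read_state()['qpos'].round(2),corner())
C=cf([-18,0,65])
for c in(C+15*ex-2*ez,C-2*ez):
    p,R=tcp_for(c);plan(p,R)
d=snap('wrist','w7');crop(d,215,110,345,260,4,'w7c')
d=snap('side','s7');crop(d,230,190,390,300,5,'s7c')
E
```

```text
[ 0.49  0.81 -0.91  2.38  2.3   0.72 -0.54] [ 1.95513272 -0.37217166 71.41831392]
t 8.08 pos [573.8  44.3 119.1] F [-0.2 -0.4 -0.8] w 19.3 shift [ 0.3 -0.2  0.5] rot [ 0.1  0.1 -0.2] rows 1.0
t 8.08 pos [573.8  44.3 119.1] F [-0.2 -0.4 -0.8] w 19.3 shift [  0.2 -15.2   0.5] rot [ 0.1  0.1 -0.2] rows 1.0
```

View pics/w7c.png

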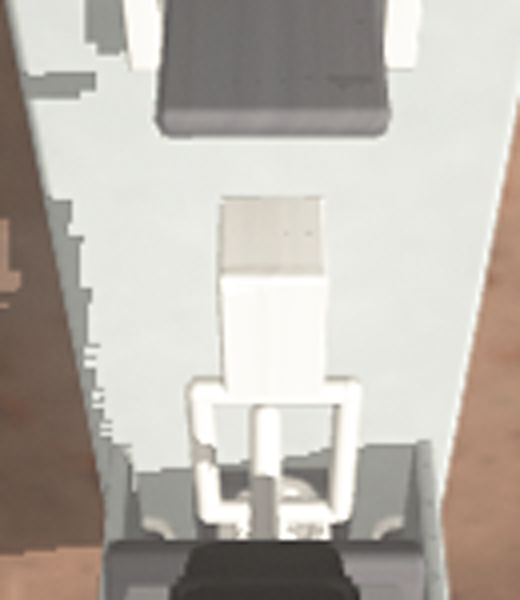

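View pics/s7c.png

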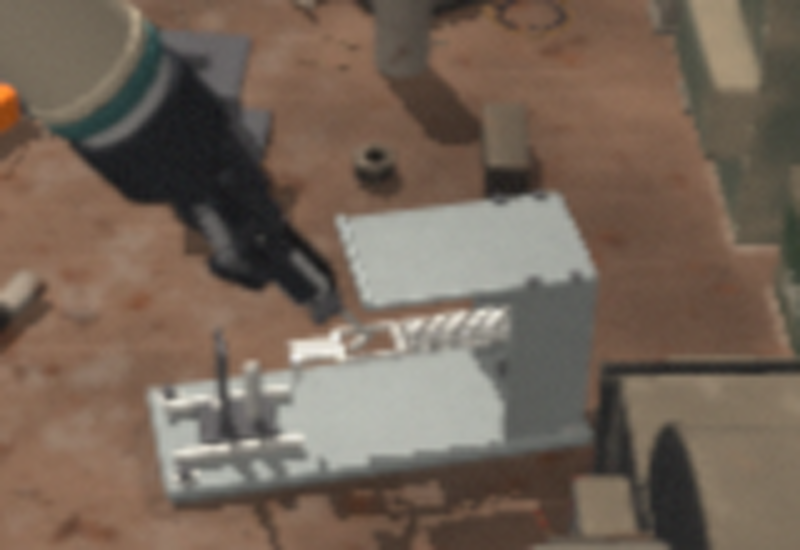

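>>> arm_command --rows '[[[0.2,-0.2,1.2,0,0,0],[0.2,-3,1.5,0,0,0],[0.2,-6,1.5,0,0,0],[0.2,-9,1.5,0,0,0],[0.2,-12,1.5,0,0,0],[0.2,-14,1.5,0,0,0],[0.2,-14,1.5,0,0,0],[0.2,-14,1.5,0,0,0]]]'

```text
clock: 8.85
eef_pos: [563.6, 42.7, 110.1]
tool_rot: [2.528, 0.0, 1.738]
force: [0.9, 0.5, -1.0]
width: 19.3
```

```bash
python3 - <<'E'
from h import *
print(sensors.read_state()['qpos'].round(2),corner())
for bx,bz in((-18,65),(-28,65),(-28,79)):
    p,R=tcp_for(cf([bx,0,bz]));plan(p,R)
d=snap('wrist','w8');crop(d,215,110,345,260,4,'w8c')
E
```

```text
[ 0.5   0.83 -0.92  2.41  2.33  0.77 -0.56] [-8.2617392  -0.23234172 62.51209244]
t 8.85 pos [563.6  42.7 110.1] F [ 0.9  0.5 -1. ] w 19.3 shift [ 0.1 -1.7 -2.9] rot [ 0.1  0.1 -0.2] rows 1.0
t 8.85 pos [563.6  42.7 110.1] F [ 0.9  0.5 -1. ] w 19.3 shift [ 0.1 -9.9 -8.7] rot [ 0.1  0.1 -0.2] rows 1.0
t 8.85 pos [563.6  42.7 110.1] F [ 0.9  0.5 -1. ] w 19.3 shift [  0.1  -1.8 -20.1] rot [ 0.1  0.1 -0.2] rows 1.0
```

View pics/w8c.png

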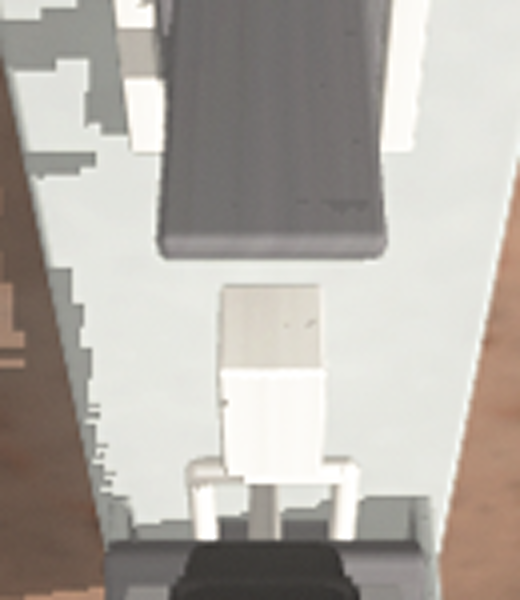

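```bash
cat >> h.py <<'E'
def cfL(bx,bz,lean,gap=0):
    a=np.radians(lean);X=np.array([np.cos(a),0,np.sin(a)]);Z=np.array([-np.sin(a),0,np.cos(a)])
    return np.array([bx,0,bz])+4.7*X-(4.7+gap)*Z
def bar(lean):
    return corner()-cfL(0,0,lean)
def go(bx,bz,lean=L,gap=0):
    p,R=tcp_for(cfL(bx,bz,lean,gap),lean);plan(p,R)
E
python3 - <<'E'
from h import *
go(-18,65);go(-23,65,33);go(-28,65,31);go(-32,72,29);go(-32,79,28)
E
```

```text
t 8.9 pos [563.6  42.6 110.2] F [ 0.6 -0.2 -0.4] w 19.5 shift [ 0.1 -1.7 -2.9] rot [ 0.1  0.1 -0.2] rows 1.0
t 8.9 pos [563.6  42.6 110.2] F [ 0.6 -0.2 -0.4] w 19.5 shift [ 0.1 -3.9 -5.6] rot [ 2.1  0.1 -0.2] rows 1.0
t 8.9 pos [563.6  42.6 110.2] F [ 0.6 -0.2 -0.4] w 19.5 shift [ 0.1 -6.1 -8.3] rot [ 4.1  0.1 -0.2] rows 1.0
t 8.9 pos [563.6  42.6 110.2] F [ 0.6 -0.2 -0.4] w 19.5 shift [  0.1  -3.4 -16. ] rot [ 6.1  0.1 -0.2] rows 1.0
t 8.9 pos [563.6  42.6 110.2] F [ 0.6 -0.2 -0.4] w 19.5 shift [  0.1   1.5 -21.6] rot [ 7.1  0.1 -0.2] rows 1.0
```

Pull gently to 10 mm first and check that the load appears.

>>> arm_command --rows '[[[0,-1,-1.5,0,0,0],[0,-1.7,-2.9,0,0,0],[0,-2.4,-3.8,0.7,0,0],[0,-3.1,-4.7,1.4,0,0],[0,-3.9,-5.6,2.1,0,0],[0,-4.7,-6.5,2.8,0,0],[0,-5.4,-7.4,3.5,0,0],[0,-6.1,-8.3,4.1,0,0],[0,-6.1,-8.3,4.1,0,0],[0,-6.1,-8.3,4.1,0,0]]]'

```text
clock: 9.73
eef_pos: [554.0, 40.9, 113.6]
tool_rot: [2.6, 0.0, 1.738]
force: [2.5, 0.3, -1.6]
width: 19.5
```

```bash
python3 - <<'E'
from h import *
print(sensors.read_state()['qpos'].round(2),corner(),bar(31))
go(-28,65,31);go(-32,72,29);go(-32,79,28)
d=snap('wrist','w9');crop(d,215,110,345,260,4,'w9c')
d=snap('side','s9');crop(d,230,190,390,300,5,'s9c')
E
```

```text
[ 0.47  0.77 -0.87  2.37  2.2   0.64 -0.48] [-21.60388893  -0.30837182  63.51986099] [-28.05325419  -0.30837182  65.12786836]
t 9.73 pos [554.   40.9 113.6] F [ 2.5  0.3 -1.6] w 19.5 shift [0.2 0.  0.1] rot [ 0.   0.1 -0.2] rows 1.0
t 9.73 pos [554.   40.9 113.6] F [ 2.5  0.3 -1.6] w 19.5 shift [ 0.2  2.1 -7.8] rot [ 2.   0.1 -0.2] rows 1.0
t 9.73 pos [554.   40.9 113.6] F [ 2.5  0.3 -1.6] w 19.5 shift [  0.2   6.7 -13.7] rot [ 3.   0.1 -0.2] rows 1.0
```

View pics/w9c.png

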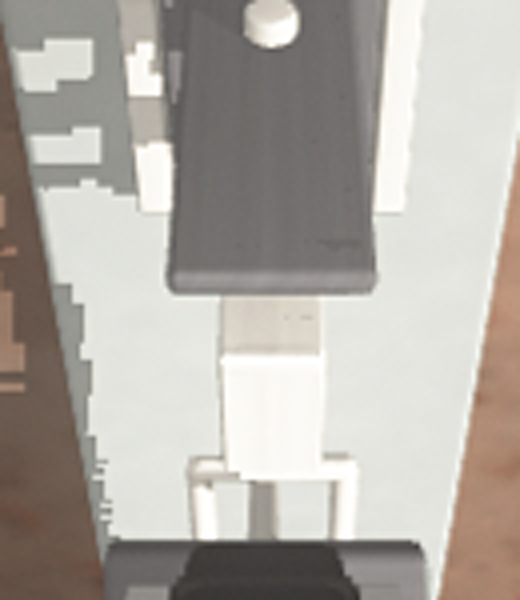

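View pics/s9c.png

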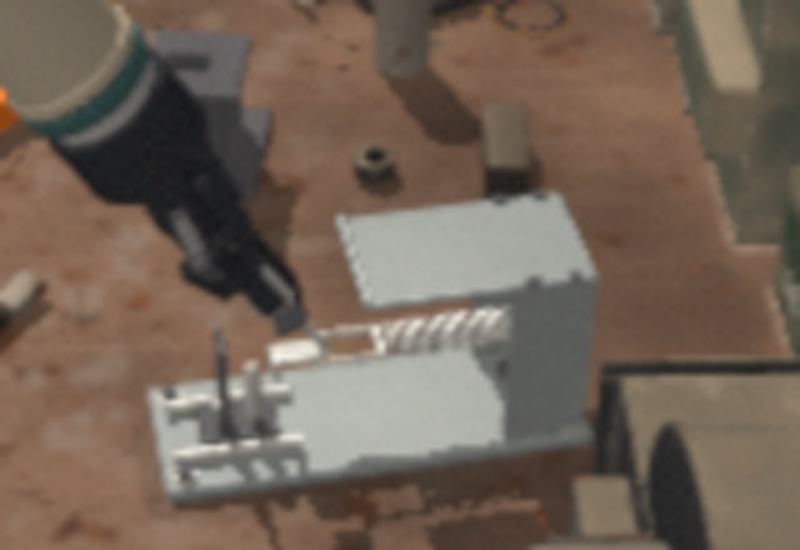

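>>> arm_command --rows '[[[0.1,0.7,-2.6,0.7,0,0],[0.2,1.4,-5.2,1.4,0,0],[0.2,2.1,-7.8,2,0,-0.1],[0.2,3.6,-9.8,2.4,0,-0.1],[0.2,5.2,-11.8,2.7,0,-0.2],[0.2,6.7,-13.7,3,0,-0.2],[0.2,6.7,-13.7,3,0,-0.2],[0.2,6.7,-13.7,3,0,-0.2]]]'

```text
clock: 10.5
eef_pos: [552.5, 40.8, 128.6]
tool_rot: [2.653, 0.002, 1.741]
force: [3.0, 0.4, -2.8]
width: 19.6
```

```bash
python3 - <<'E'
from h import *
print(sensors.read_state()['qpos'].round(2),corner(),bar(28))
go(-32,79,28);go(-42,79,28);go(-52,79,28)
d=snap('wrist','w10');crop(d,215,110,345,260,4,'w10c')
q=toB(cloud(d));p=q[(np.abs(q[...,1])<7)&(q[...,0]>-75)&(q[...,0]<-40)&(q[...,2]>58)&(q[...,2]<95)]
for x in range(-66,-36,2):
    t=p[(p[:,0]>=x)&(p[:,0]<x+2)]
    if len(t)>2: print(x,len(t),'z',np.percentile(t[:,2],[3,50,97]).round(1))
d=snap('side','s10');crop(d,230,190,390,300,5,'s10c')
E
```

```text
[ 0.43  0.68 -0.79  2.32  2.04  0.5  -0.35] [-25.72344528  -0.16754899  76.98167218] [-32.07981532  -0.16754899  78.92500952]
t 10.5 pos [552.5  40.8 128.6] F [ 3.   0.4 -2.8] w 19.6 shift [ 0.   0.1 -0. ] rot [0.  0.1 0. ] rows 1.0
t 10.5 pos [552.5  40.8 128.6] F [ 3.   0.4 -2.8] w 19.6 shift [ 0.  -8.7 -4.7] rot [0.  0.1 0. ] rows 1.0
t 10.5 pos [552.5  40.8 128.6] F [ 3.   0.4 -2.8] w 19.6 shift [  0.  -17.5  -9.4] rot [0.  0.1 0. ] rows 1.0
-64 210 z [66.4 70.8 81.1]
-62 318 z [69.4 79.  83.7]
-60 51 z [82.5 83.3 84.1]
-58 53 z [82.6 83.1 83.9]
-56 44 z [82.1 82.9 83.5]
-54 44 z [81.8 82.5 83.3]
-52 50 z [81.7 82.6 83.3]
-50 43 z [81.3 82.2 83.1]
-48 38 z [81.4 82.2 82.6]
-46 47 z [81.3 81.9 82.5]
-44 36 z [81.1 81.8 82.4]
-42 46 z [80.7 81.5 94.3]
```

View pics/w10c.png

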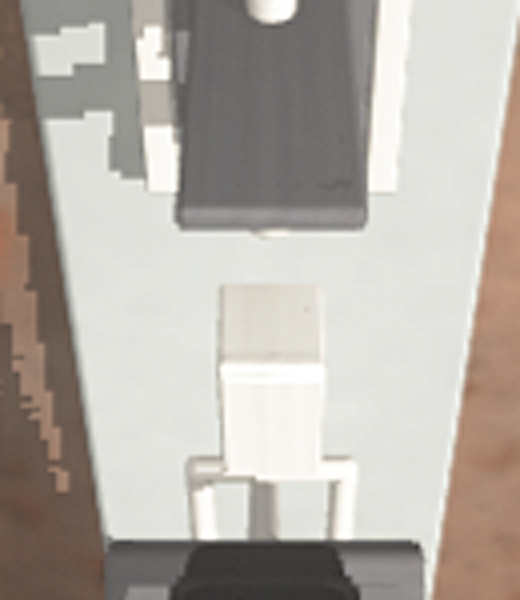

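View pics/s10c.png

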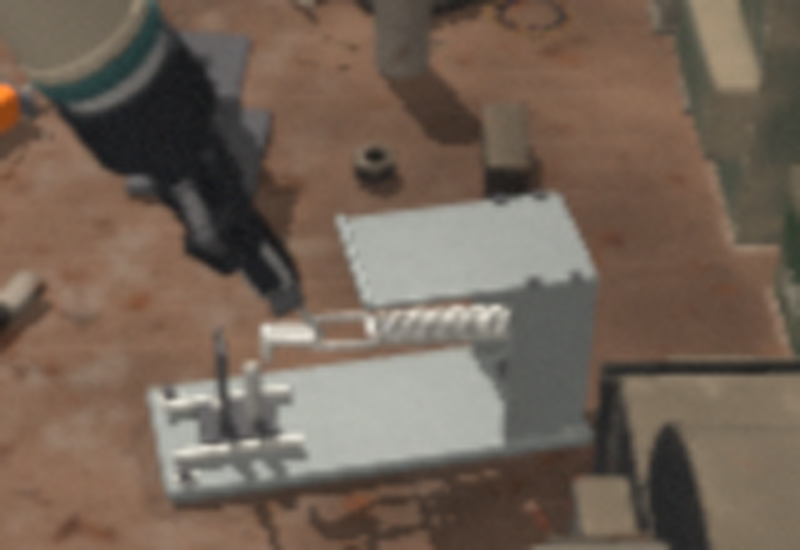

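>>> arm_command --rows '[[[0,-2.2,-1.2,0,0,0],[0,-4.4,-2.4,0,0,0],[0,-6.6,-3.5,0,0,0],[0,-8.7,-4.7,0,0,0],[0,-11,-5.9,0,0,0],[0,-13.2,-7.1,0,0,0],[0,-15.4,-8.3,0,0,0],[0,-17.5,-9.4,0,0,0],[0,-17.5,-9.4,0,0,0],[0,-17.5,-9.4,0,0,0]]]'

```text
clock: 11.43
eef_pos: [533.0, 37.5, 128.7]
tool_rot: [2.652, 0.002, 1.741]
force: [5.0, -0.0, -2.6]
width: 19.6
```

```bash
cat > meas.py <<'E'
from h import *
import sys
n=sys.argv[1]
d=snap('wrist',n);crop(d,215,90,345,240,4,n+'c')
q=toB(cloud(d));p=q[(np.abs(q[...,1])<7)&(q[...,0]>-100)&(q[...,0]<-40)&(q[...,2]>50)&(q[...,2]<95)]
for x in range(-92,-36,2):
    t=p[(p[:,0]>=x)&(p[:,0]<x+2)]
    if len(t)>2: print(x,len(t),'z',np.percentile(t[:,2],[3,50,97]).round(1))
d=snap('side','s'+n);crop(d,230,190,390,300,5,'s'+n+'c')
E
python3 - <<'E'
from h import *
print(sensors.read_state()['qpos'].round(2),corner(),bar(28))
go(-52,79,28);go(-53,79,28);go(-56,79,28)
E
python3 meas.py w11
```

```text
[ 0.46  0.68 -0.83  2.37  2.08  0.53 -0.4 ] [-45.5076123   -0.12671519  77.07655844] [-51.86398233  -0.12671519  79.01989578]
t 11.43 pos [533.   37.5 128.7] F [ 5.  -0.  -2.6] w 19.6 shift [ 0.  -0.1 -0. ] rot [0.  0.1 0. ] rows 1.0
t 11.43 pos [533.   37.5 128.7] F [ 5.  -0.  -2.6] w 19.6 shift [ 0.  -1.  -0.5] rot [0.  0.1 0. ] rows 1.0
t 11.43 pos [533.   37.5 128.7] F [ 5.  -0.  -2.6] w 19.6 shift [ 0.  -3.6 -1.9] rot [0.  0.1 0. ] rows 1.0
-92 7 z [52.8 71.2 79.2]
-90 788 z [51.1 67.8 82. ]
-88 71 z [66.4 82.  82.9]
-86 19 z [81.4 82.  82.1]
-82 182 z [77.6 80.5 83.6]
-80 60 z [81.4 83.  83.9]
-78 56 z [82.4 82.9 83.7]
-76 48 z [82.1 82.8 83.6]
-74 47 z [81.9 82.7 83.3]
-72 45 z [81.6 82.4 83.3]
-70 43 z [81.6 82.3 83. ]
-68 49 z [81.3 82.1 82.8]
-66 42 z [81.3 81.9 82.6]
-64 41 z [80.7 81.7 82.6]
-62 43 z [81.1 81.6 82.1]
-60 52 z [80.9 81.6 94.7]
-58 64 z [80.5 81.5 93.4]
-56 57 z [80.2 81.  89.1]
-54 56 z [80.2 81.1 84.8]
-52 11 z [80.  81.1 83.4]
```

View pics/w11c.png

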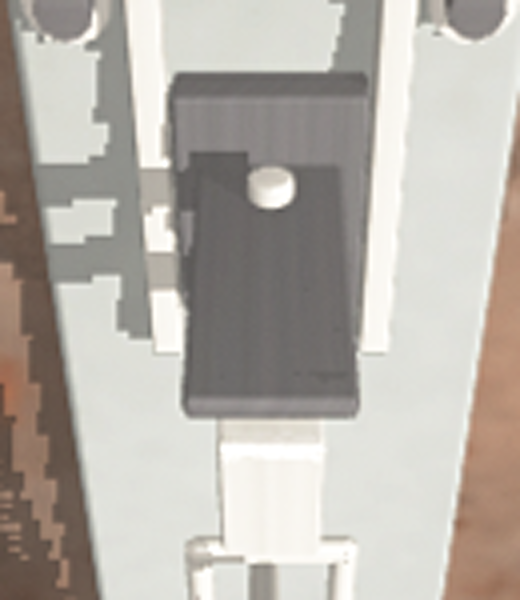

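View pics/sw11c.png

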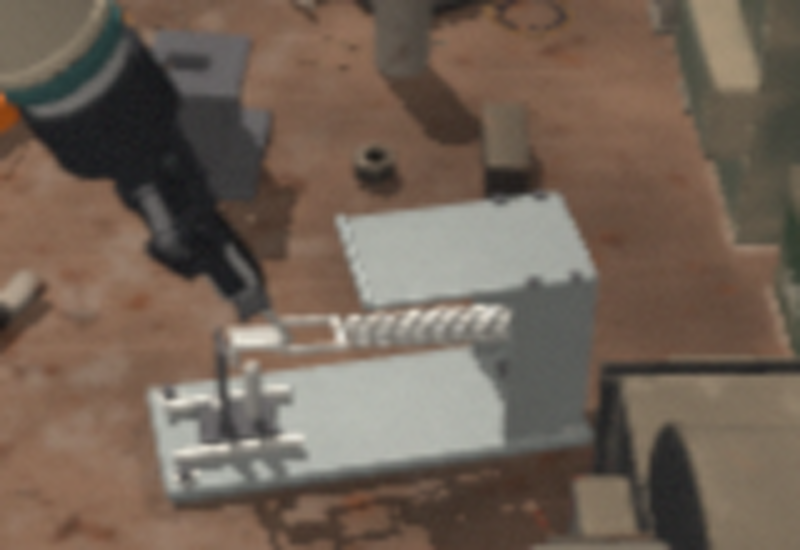

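>>> arm_command --rows '[[[0,-0.7,-0.4,0,0,0],[0,-1.4,-0.7,0,0,0],[0,-2.1,-1.1,0,0,0],[0,-2.1,-1.1,0,0,0]]]'

```text
clock: 11.87
eef_pos: [530.8, 37.2, 128.7]
tool_rot: [2.652, 0.002, 1.741]
force: [6.2, -0.9, -2.5]
width: 19.2
```

>>> arm_command --rows '[[[0,-0.25,-0.13,0,0,0],[0,-0.5,-0.27,0,0,0],[0,-0.5,-0.27,0,0,0]]]'

```text
clock: 12.12
eef_pos: [530.4, 37.1, 128.8]
tool_rot: [2.652, 0.002, 1.741]
force: [5.7, 0.0, -2.9]
width: 19.2
```

>>> arm_command --rows '[[[0,-0.25,-0.13,0,0,0],[0,-0.5,-0.27,0,0,0],[0,-0.5,-0.27,0,0,0]]]'

```text
clock: 12.37
eef_pos: [530.1, 37.0, 128.9]
tool_rot: [2.652, 0.002, 1.741]
force: [5.3, -0.7, -3.5]
width: 19.4
```

>>> arm_command --rows '[[[0,-0.25,-0.13,0,0,0],[0,-0.5,-0.27,0,0,0],[0,-0.5,-0.27,0,0,0]]]'

```text
clock: 12.62
eef_pos: [529.9, 37.0, 129.0]
tool_rot: [2.651, 0.002, 1.741]
force: [6.3, 0.5, -4.6]
width: 19.3
```

>>> arm_command --rows '[[[0,-0.25,-0.13,0,0,0],[0,-0.4,-0.2,0,0,0],[0,-0.4,-0.2,0,0,0]]]'

```text
clock: 12.87
eef_pos: [529.8, 37.0, 129.1]
tool_rot: [2.65, 0.002, 1.741]
force: [7.0, 0.2, -3.4]
width: 19.8
```

>>> arm_command --rows '[[[0,-0.2,-0.1,0,0,0],[0,-0.4,-0.2,0,0,0],[0,-0.4,-0.2,0,0,0]]]'

```text
clock: 13.12
eef_pos: [529.7, 36.9, 129.2]
tool_rot: [2.65, 0.002, 1.741]
force: [8.9, 0.0, -4.7]
width: 19.4
```

```bash
python3 - <<'E'
from h import *
s,p,R=cur();print(s['qpos'].round(3),bar(28),s['torque'],s['force'])
go(-52.4,79,28);go(-52.6,72,28);go(-53,65,28);go(-53,64,28)
E
python3 meas.py w12
```

```text
[ 0.464  0.678 -0.835  2.383  2.094  0.537 -0.411] [-55.09444377  -0.11112377  79.596784  ] [-0.01740843 -1.04280662 -0.07977441] [ 8.90562554  0.01191439 -4.69149713]
t 13.12 pos [529.7  36.9 129.2] F [ 8.9  0.  -4.7] w 19.4 shift [-0.   2.3  1.8] rot [0.2 0.1 0. ] rows 1.0
t 13.12 pos [529.7  36.9 129.2] F [ 8.9  0.  -4.7] w 19.4 shift [ 0.  -1.2  7.9] rot [0.2 0.1 0. ] rows 1.0
t 13.12 pos [529.7  36.9 129.2] F [ 8.9  0.  -4.7] w 19.4 shift [ 0.  -4.9 13.9] rot [0.2 0.1 0. ] rows 1.0
t 13.12 pos [529.7  36.9 129.2] F [ 8.9  0.  -4.7] w 19.4 shift [ 0.  -5.3 14.7] rot [0.2 0.1 0. ] rows 1.0
-92 7 z [65.3 76.  80.8]
-90 780 z [51.  68.  81.9]
-88 66 z [65.7 82.  82.9]
-86 47 z [80.8 81.9 83.7]
-84 117 z [80.1 83.  84.4]
-82 49 z [83.1 83.6 84.3]
-80 48 z [82.5 83.4 84.2]
-78 50 z [82.6 83.3 83.9]
-76 51 z [82.5 83.2 83.7]
-74 42 z [82.  82.9 83.6]
-72 44 z [82.2 82.7 83.6]
-70 45 z [81.8 82.6 83.2]
-68 36 z [81.6 82.4 82.8]
-66 48 z [81.7 82.1 83. ]
-64 38 z [81.5 82.1 93.2]
-62 56 z [81.1 82.  95. ]
-60 58 z [81.1 81.9 92.3]
-58 60 z [80.9 81.8 88.6]
-56 38 z [80.7 81.6 84.7]
-54 3 z [80.3 80.5 82.2]
```

View pics/w12c.png

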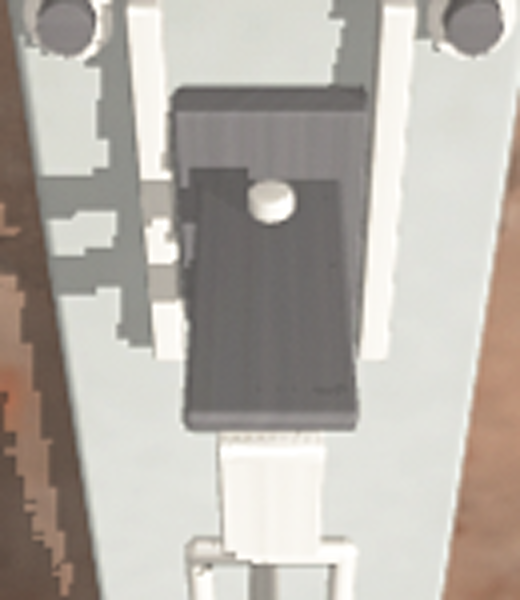

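>>> arm_command --rows '[[[0,0.8,0.6,0,0,0],[0,1.6,1.2,0,0,0],[0,2.3,1.8,0.2,0,0],[0,2.3,1.8,0.2,0,0],[0,1.1,3.8,0.2,0,0],[0,0,5.8,0.2,0,0],[0,-1.2,7.9,0.2,0,0],[0,-1.2,7.9,0.2,0,0]]]'

```text
clock: 13.88
eef_pos: [530.9, 37.2, 120.9]
tool_rot: [2.656, 0.002, 1.741]
force: [5.8, 0.1, -2.4]
width: 19.5
```

```bash
python3 - <<'E'
from h import *
s,p,R=cur();print(s['qpos'].round(3),bar(28),s['torque'],s['force'])
go(-52.6,72,28);go(-53,65,28);go(-53,65,28,1.5)
E
python3 meas.py w13
```

```text
[ 0.459  0.7   -0.832  2.38   2.105  0.551 -0.415] [-5.41179036e+01  4.19241062e-03  7.11042970e+01] [-0.12341858 -0.56187798 -0.09667477] [ 5.78951152  0.10034215 -2.37460844]
t 13.88 pos [530.9  37.2 120.9] F [ 5.8  0.1 -2.4] w 19.5 shift [-0.1  1.6 -0.1] rot [-0.2  0.1  0. ] rows 1.0
t 13.88 pos [530.9  37.2 120.9] F [ 5.8  0.1 -2.4] w 19.5 shift [-0.1 -2.   5.9] rot [-0.2  0.1  0. ] rows 1.0
t 13.88 pos [530.9  37.2 120.9] F [ 5.8  0.1 -2.4] w 19.5 shift [-0.1 -2.   7.4] rot [-0.2  0.1  0. ] rows 1.0
-92 6 z [53.2 76.1 81.5]
-90 847 z [51.2 67.9 81.8]
-88 70 z [68.2 82.  82.8]
-86 14 z [81.1 81.8 82. ]
-78 28 z [73.2 73.8 74.5]
-76 56 z [73.  73.7 74.5]
-74 44 z [72.6 73.5 74.1]
-72 53 z [72.9 73.5 74.2]
-70 44 z [72.7 73.4 74.2]
-68 49 z [72.6 73.3 74.4]
-66 47 z [72.6 73.2 92.5]
-64 66 z [72.6 73.4 91.6]
-62 66 z [72.4 73.4 88.6]
-60 60 z [72.3 73.4 84.3]
-58 60 z [72.1 73.3 80.5]
-56 56 z [72.3 73.1 77.5]
-54 10 z [72.  73.2 75.6]
```

View pics/sw13c.png

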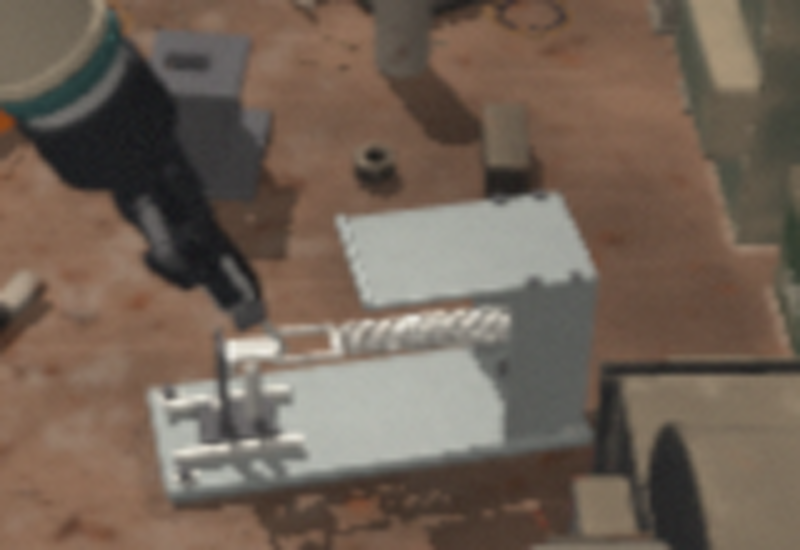

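>>> arm_command --rows '[[[0,0.5,1.5,0,0,0],[0,-0.4,3,0,0,0],[0,-1.2,4.5,0,0,0],[0,-2,5.9,0,0,0],[0,-2,7.4,0,0,0],[0,-2,7.4,0,0,0],[0,-2,7.4,0,0,0]]]'

```text
clock: 14.57
eef_pos: [533.2, 37.7, 114.0]
tool_rot: [2.654, 0.002, 1.742]
force: [5.8, -0.2, 0.4]
width: 19.2
```

```bash
python3 - <<'E'
from h import *
s,p,R=cur();print(s['qpos'].round(3),corner(),bar(28),s['torque'],s['force'])
go(-53,65,28,1.5);go(-50.7,65,28,1.5);go(-47,65,28,2);
E
python3 meas.py w14
```

```text
[ 0.458  0.723 -0.835  2.38   2.124  0.573 -0.428] [-4.53887893e+01  3.75787809e-02  6.23273338e+01] [-5.17451594e+01  3.75787809e-02  6.42706711e+01] [-0.05165345 -0.76231136 -0.13359195] [ 5.77833074 -0.20353416  0.41820087]
t 14.57 pos [533.2  37.7 114. ] F [ 5.8 -0.2  0.4] w 19.2 shift [-0.1 -0.9  0.3] rot [-0.1  0.1  0. ] rows 1.0
t 14.57 pos [533.2  37.7 114. ] F [ 5.8 -0.2  0.4] w 19.2 shift [-0.1  1.2  1.3] rot [-0.1  0.1  0. ] rows 1.0
t 14.57 pos [533.2  37.7 114. ] F [ 5.8 -0.2  0.4] w 19.2 shift [-0.1  4.4  3.6] rot [-0.1  0.1  0. ] rows 1.0
-92 7 z [55.5 67.9 80.1]
-90 928 z [51.1 68.1 81.9]
-88 77 z [61.2 82.  82.8]
-86 17 z [81.3 81.8 82.1]
-70 22 z [66.  66.3 67. ]
-68 52 z [65.3 66.1 67. ]
-66 47 z [65.3 66.3 67. ]
-64 50 z [65.5 66.3 85.6]
-62 68 z [65.5 66.5 84.9]
-60 61 z [65.8 66.6 82.3]
-58 65 z [65.8 66.5 78.4]
-56 67 z [65.6 66.5 75.1]
-54 57 z [65.6 66.6 72.1]
-52 12 z [65.3 66.6 68.7]
-50 3 z [63.7 64.4 65.7]
```

View pics/w14c.png

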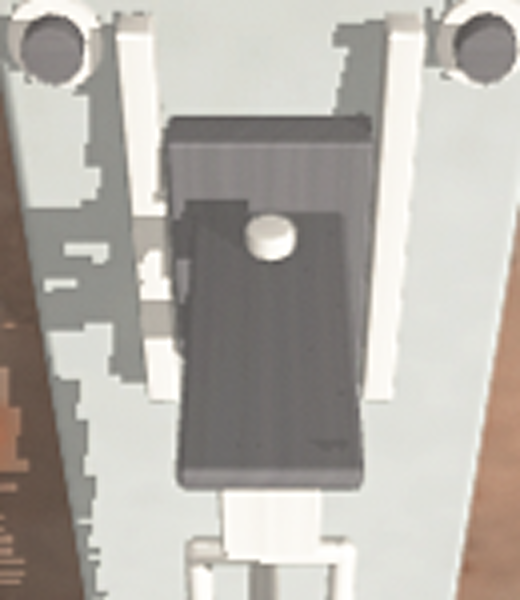

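View pics/sw14c.png

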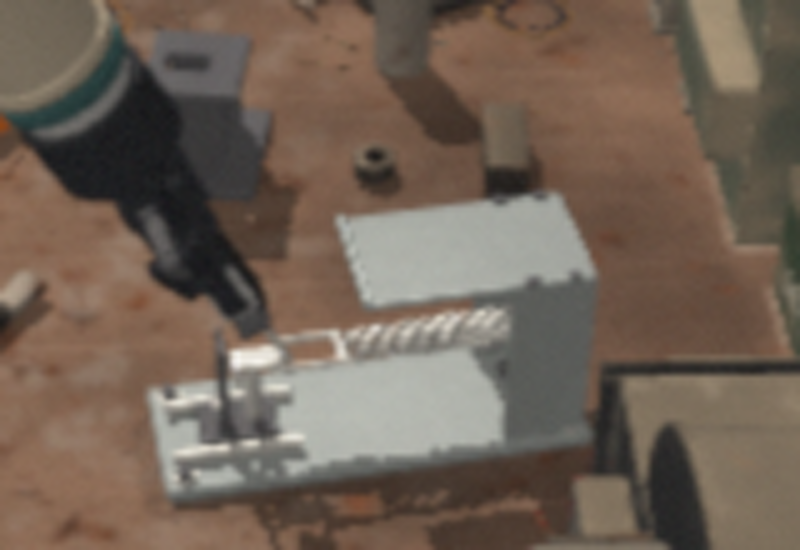

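>>> arm_command --rows '[[[0,0.5,0.8,0,0,0],[0,1.2,1.3,0,0,0],[0,2,1.7,0,0,0],[0,2.8,2,0,0,0],[0,3.6,2.4,0,0,0],[0,4.4,2.8,0,0,0],[0,4.4,2.8,0,0,0]]]'

```text
clock: 15.25
eef_pos: [536.5, 38.7, 112.8]
tool_rot: [2.658, 0.001, 1.742]
force: [2.4, 0.6, 0.9]
width: 19.4
```

```bash
python3 - <<'E'
from h import *
s,p,R=cur();print(s['qpos'].round(3),corner(),bar(28),s['torque'],s['force'])
go(-50.7,65,28,2);go(-47,65,28,2);
E
python3 meas.py w15
```

```text
[ 0.452  0.725 -0.827  2.369  2.115  0.564 -0.417] [-42.08576477   0.55012811  60.9663103 ] [-48.4421348    0.55012811  62.90964764] [ 0.01626951 -0.33570959 -0.03740889] [2.41358822 0.61824363 0.9018219 ]
t 15.25 pos [536.5  38.7 112.8] F [2.4 0.6 0.9] w 19.4 shift [-0.6 -1.3 -0.9] rot [-0.3  0.   0. ] rows 1.0
t 15.25 pos [536.5  38.7 112.8] F [2.4 0.6 0.9] w 19.4 shift [-0.6  2.   0.8] rot [-0.3  0.   0. ] rows 1.0
-92 15 z [60.2 69.7 79.8]
-90 942 z [51.2 68.2 82. ]
-88 68 z [69.1 82.  82.7]
-86 15 z [81.1 81.7 82. ]
-70 27 z [65.2 65.7 66.5]
-68 50 z [65.  65.8 66.7]
-66 46 z [65.  65.6 66.2]
-64 44 z [64.7 65.6 66.4]
-62 48 z [65.1 65.7 66.5]
-60 57 z [65.  65.9 84.7]
-58 65 z [64.9 66.  82.8]
-56 73 z [64.8 65.9 79.7]
-54 66 z [65.2 66.1 75.6]
-52 67 z [64.9 66.  71.6]
-50 35 z [65.3 66.  68.4]
-48 4 z [64.8 65.6 66.5]
```

View pics/w15c.png

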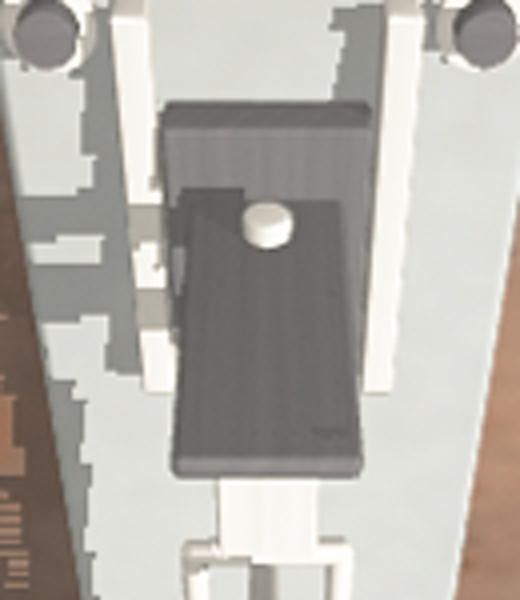

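View pics/sw15c.png

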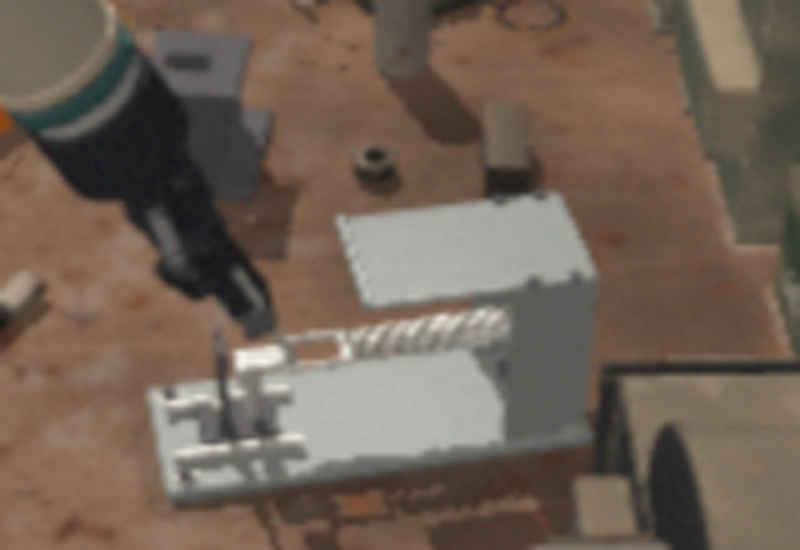

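>>> arm_command --rows '[[[-0.3,1,0,0,0,0],[-0.6,2,0,0,0,0],[-0.6,3,0,0,0,0],[-0.6,4,0,0,0,0],[-0.6,4,0,0,0,0],[-0.6,4,0,0,0,0]]]'

```text
clock: 15.85
eef_pos: [540.5, 38.2, 114.8]
tool_rot: [2.657, 0.002, 1.741]
force: [0.4, 0.4, -1.2]
width: 19.4
```

```bash
python3 - <<'E'
from h import *
s,p,R=cur();print(corner(),bar(28),s['torque'],s['force'])
E
python3 meas.py w16
```

```text
[-38.21981373  -0.64686545  62.9735575 ] [-44.57618377  -0.64686545  64.91689485] [-0.0700488   0.61972037 -0.03561752] [ 0.42401641  0.40123954 -1.23455944]
-92 5 z [51.6 73.1 78.9]
-90 949 z [51.  68.1 81.8]
-88 74 z [66.8 82.  82.8]
-86 5 z [81.3 81.5 81.7]
-72 4 z [66.2 66.2 66.9]
-70 55 z [65.1 65.9 66.5]
-68 51 z [64.8 65.6 66.5]
-66 56 z [65.  65.9 66.6]
-64 49 z [65.  65.9 66.8]
-62 52 z [65.  65.8 66.7]
-60 47 z [64.9 65.7 66.8]
-58 50 z [65.1 65.8 66.6]
-56 65 z [65.2 66.  86.4]
-54 63 z [65.3 66.2 84.4]
-52 71 z [65.2 66.1 81.2]
-50 51 z [65.2 66.2 76.7]
-48 18 z [68.7 70.8 74.5]
-46 29 z [62.7 65.5 70.9]
-44 23 z [62.1 63.7 67. ]
```

View pics/w16c.png

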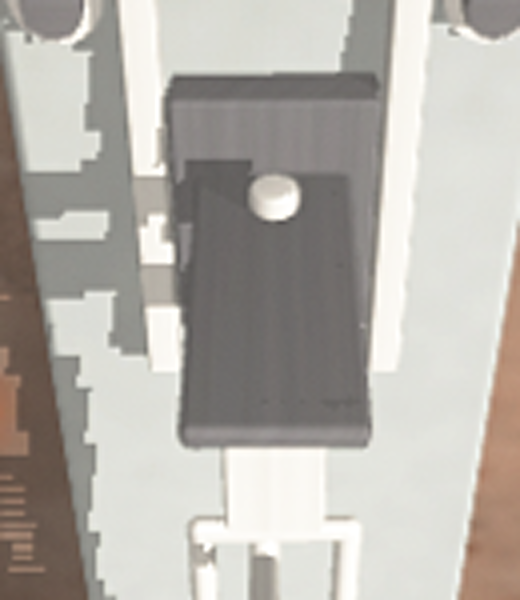

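>>> arm_command --rows '[[[0.5,1.5,0,0,0,0],[0.5,3,0,0,0,0],[0.5,4.5,0,0,0,0],[0.5,6,0,0,0,0],[0.5,7.5,0,0,0,0],[0.5,9.5,0,0,0,0],[0.5,9.5,0,0,0,0],[0.5,9.5,0,0,0,0]]]'

```text
clock: 16.62
eef_pos: [549.3, 40.3, 119.5]
tool_rot: [2.656, 0.002, 1.741]
force: [-0.1, -0.7, -1.0]
width: 19.4
```

```bash
python3 - <<'E'
from h import *
s,p,R=cur();print(corner(),bar(28),s['torque'],s['force'])
E
python3 meas.py w17|tail -12
```

```text
[-29.15794683  -0.11894747  67.79897196] [-35.51431686  -0.11894747  69.7423093 ] [-0.04921469  0.60335269  0.04081231] [-0.08227786 -0.70901381 -0.96741037]
-64 56 z [65.  65.8 66.6]
-62 55 z [65.1 65.8 66.7]
-60 49 z [64.9 65.8 66.7]
-58 53 z [65.1 65.8 66.7]
-56 44 z [65.  65.8 66.5]
-54 53 z [65.2 65.8 66.5]
-52 54 z [65.2 66.  66.7]
-50 32 z [65.  65.9 68.2]
-48 5 z [64.9 91.4 92.6]
-46 31 z [62.1 88.2 90.9]
-44 51 z [61.8 64.8 87.2]
-42 44 z [63.5 66.  83.9]
```

View pics/w17c.png

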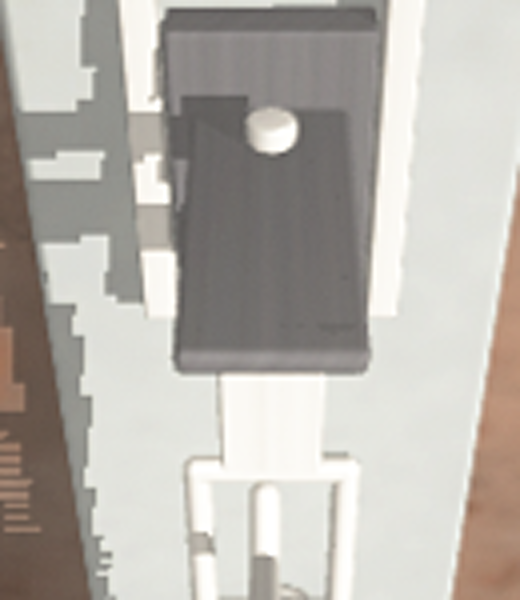

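>>> arm_command --rows '[[[0,1,-1,0,0,0],[0,1.5,-5,0,0,0],[0,1.5,-10,0,0,0],[0,1.5,-18,0,0,0],[0,1.5,-30,0,0,0],[0,1.5,-45,0,0,0],[0,1.5,-60,0,0,0],[0,1.5,-80,0,0,0],[0,1.5,-80,0,0,0],[0,1.5,-80,0,0,0]]]'

```text
clock: 17.55
eef_pos: [513.8, 33.9, 192.3]
tool_rot: [2.654, 0.004, 1.741]
force: [-0.3, 0.4, -0.8]
width: 19.2
```

```bash
python3 - <<'E'
from h import *
s,p,R=cur();print(s['qpos'].round(2),corner(),s['force'])
d=snap('wrist','w18');d=snap('side','s18');crop(d,230,190,390,300,5,'s18c')
plan([500.5,318,236],Rtool(-7))
E
```

```text
[ 0.44  0.46 -0.73  2.36  1.83  0.31 -0.19] [-65.05270677  -0.45644656 140.66119609] [-0.26296453  0.42452111 -0.77770232]
t 17.65 pos [513.7  34.2 190.9] F [-0.1  0.3 -1.7] w 19.5 shift [281.8  52.4 -24. ] rot [27.6 -4.  16.5] rows 7.0
```

View pics/w18.png

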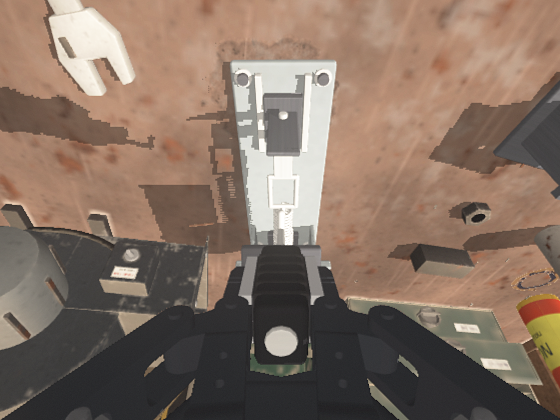

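View pics/s18c.png

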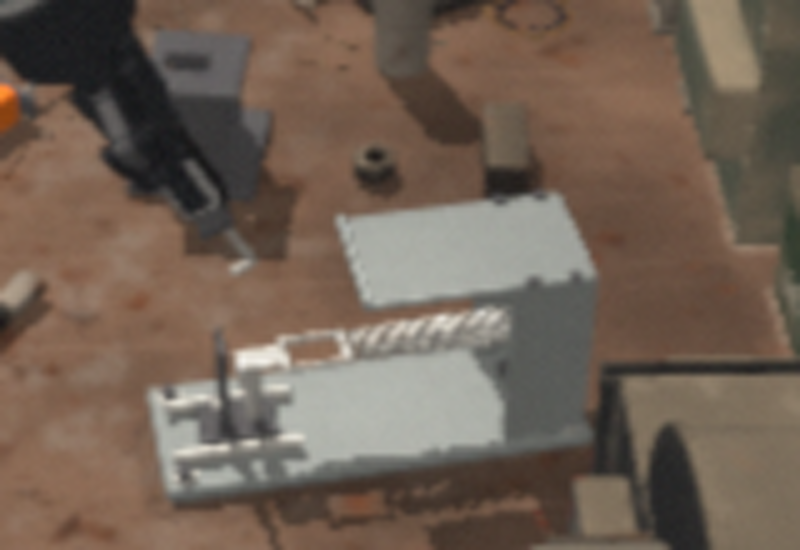

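>>> arm_command --rows '[[[40,7,-20,4,-0.6,2.4],[80,15,-24,8,-1.2,4.8],[120,22,-24,12,-1.8,7.2],[160,30,-24,16,-2.4,9.6],[200,37,-24,20,-3,12],[240,45,-24,24,-3.5,14.3],[282,52,-24,27.6,-4,16.5],[282,52,-24,27.6,-4,16.5],[282,52,-24,27.6,-4,16.5],[282,52,-24,27.6,-4,16.5]]]'

```text
clock: 18.48
eef_pos: [502.1, 302.2, 231.8]
tool_rot: [-3.138, 0.001, 1.445]
force: [0.4, 0.9, -1.3]
width: 19.5
```

```bash
cat > slot.py <<'E'
from h import *
import sys
n=sys.argv[1];d=snap('wrist',n)
Rc=np.array([[1,.002,0],[.002,-.952,-.307],[-.001,.307,-.952]]);tc=np.array([.2,-77.6,-142.5])
Pt=np.eye(4);Pt[:3,:3]=Rc;Pt[:3,3]=tc;dd=dict(d);dd['pose']=Pt;w=cloud(dd)
m=(np.abs(w[...,0])<25)&(w[...,2]>50)&(w[...,2]<72)&(np.abs(w[...,1])<30);q=w[m];print('prong',m.sum(),np.percentile(q,[2,50,98],axis=0).round(1))
m=(np.abs(w[...,0])<12)&(w[...,2]>-40)&(w[...,2]<10)&(w[...,1]<-8)&(w[...,1]>-20);q=w[m];print('front',m.sum(),np.median(q,axis=0).round(1),np.polyfit(q[:,2],q[:,1],1))
c=cloud(d);z=c[...,2]
top=(np.abs(z-80)<5)&(np.abs(c[...,0]-500)<60)&(np.abs(c[...,1]-317)<60)
a=np.radians(-7);X=np.array([np.cos(a),np.sin(a)]);Y=np.array([-np.sin(a),np.cos(a)])
t=c[top][:,:2];print('plate z',np.median(c[top][:,2]),'x',np.percentile(t@X,[.5,99.5]).round(1),'y',np.percentile(t@Y,[.5,99.5]).round(1))
# slot: hole in the plate
img=d['pixels'].astype(int)
u=np.median(np.argwhere(top),0);print('plate px',u)
s,p,R=cur();C=p+R@TOFF;print('corner',C.round(1),'X,Y',(C[:2]@X).round(1),(C[:2]@Y).round(1))
# slot edges using rays with plane z=80: low z points or dark below plate inside bounding box
K=d['K'];P=d['pose']
v,uu=np.mgrid[:420,:560];ray=np.stack([(uu-K[0,2])/K[0,0],-(v-K[1,2])/K[1,1],-np.ones_like(uu,float)],-1)@P[:3,:3].T
lam=(80-P[2,3])/ray[...,2];g=P[:3,3]+ray*lam[...,None]
gx=g[...,:2]@X;gy=g[...,:2]@Y
t0=np.percentile(t@X,[.5,99.5]).mean();t1=np.percentile(t@Y,[.5,99.5]).mean()
h=(np.abs(gx-t0)<25)&(np.abs(gy-t1)<20)&(z<74)&(z>-5)&~np.isnan(z)
if h.sum(): print('hole n',h.sum(),'x',np.percentile(gx[h],[2,98]).round(1),'y',np.percentile(gy[h],[2,98]).round(1),'z',np.median(z[h]).round(1))
E
python3 slot.py w19
```

```text
prong 175 [[ -2.3 -12.5  51. ]
 [  0.3  -5.2  57.1]
 [  2.4   1.1  59.2]]
front 2747 [ -0.1 -11.2 -23. ] [ 1.44612163e-04 -1.09713363e+01]
plate z 80.10871262703188 x [423.7 489. ] y [339.2 412.6]
plate px [189. 299.]
corner [499.7 315.4 175. ] X,Y 457.6 373.9
hole n 601 x [435.5 463.5] y [366.7 384.6] z 8.2
```

View pics/w19.png

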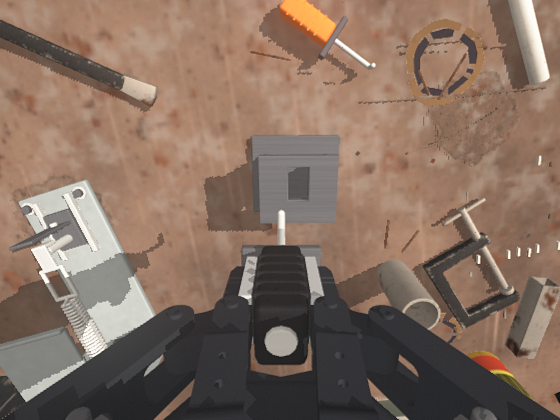

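```bash
python3 - <<'E'
from h import *
plan([497.4,317.7,165],Rtool(-7))
E
```

```text
t 18.53 pos [498.4 314.8 234.3] F [0.9 9.7 1.8] w 19.0 shift [ 1.9 -1.  69.3] rot [-0.2 -0.7  0.5] rows 2.0
```

>>> arm_command --rows '[[[2,-1,0,0,0,0],[2,-1,0,0,0,0],[2,-1,10,0,0,0],[2,-1,25,0,0,0],[2,-1,40,0,0,0],[2,-1,55,0,0,0],[2,-1,65,0,0,0],[2,-1,65,0,0,0],[2,-1,65,0,0,0]]]'

```text
clock: 19.28
eef_pos: [500.7, 301.5, 168.0]
tool_rot: [-3.141, 0.002, 1.447]
force: [0.1, 0.1, 0.1]
width: 19.4
```

```bash
python3 slot.py w20; python3 - <<'E'
from h import *
plan([497.4,317.7,165],Rtool(-7));plan([497.4,317.7,95],Rtool(-7))
E
```

```text
prong 179 [[ -2.3 -12.4  50.4]
 [  0.3  -4.9  57.1]
 [  2.4   0.9  59.4]]
front 2750 [ -0.1 -11.2 -23.1] [ 1.30134824e-03 -1.09338883e+01]
plate z 80.06274120684955 x [423.5 488.5] y [339.2 412.6]
plate px [206. 309.]
corner [502.5 302.2 109.5] X,Y 462.0 361.1
hole n 882 x [435.6 463.1] y [366.9 384.4] z 8.2
t 19.33 pos [501.  302.4 168.8] F [ 0.5  0.8 -0.4] w 19.4 shift [14.8 -5.5  3.8] rot [ 0.   0.  -0.1] rows 1.0
t 19.33 pos [501.  302.4 168.8] F [ 0.5  0.8 -0.4] w 19.4 shift [14.8 -5.5 73.8] rot [ 0.   0.  -0.1] rows 2.0
```

View pics/w20.png

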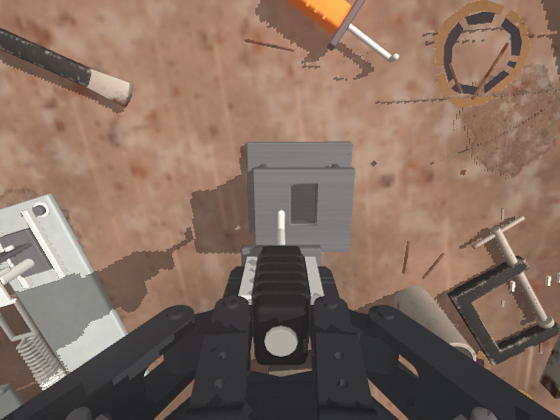

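>>> arm_command --rows '[[[5,-2,0,0,0,0],[10,-4,0,0,0,0],[14.8,-5.5,2,0,0,0],[14.8,-5.5,4,0,0,0],[14.8,-5.5,4,0,0,0],[14.8,-5.5,4,0,0,0]]]'

```text
clock: 19.83
eef_pos: [496.9, 318.3, 164.6]
tool_rot: [3.141, 0.001, 1.448]
force: [1.2, 0.1, -0.8]
width: 19.3
```

```bash
python3 slot.py w21; python3 - <<'E'
from h import *
plan([497.4,317.7,165],Rtool(-7));plan([497.4,317.7,95],Rtool(-7))
E
```

```text
prong 178 [[ -2.3 -12.4  51. ]
 [  0.3  -5.1  57.4]
 [  2.4   0.8  59.4]]
front 2748 [ -0.2 -11.2 -23. ] [ 3.67306773e-04 -1.09536458e+01]
plate z 80.09636734786646 x [423.4 488. ] y [339.2 412.6]
plate px [210. 284.]
corner [498.5 317.9 105.4] X,Y 456.0 376.3
hole n 748 x [435.  462.6] y [367.2 384.6] z 8.2
t 19.88 pos [497.  318.1 164.7] F [-0.9 -0.8 -0.3] w 19.2 shift [-0.4  0.5 -0.3] rot [ 0.  0. -0.] rows 1.0
t 19.88 pos [497.  318.1 164.7] F [-0.9 -0.8 -0.3] w 19.2 shift [-0.3  0.4 69.7] rot [ 0.  0. -0.] rows 2.0
```

View pics/w21.png

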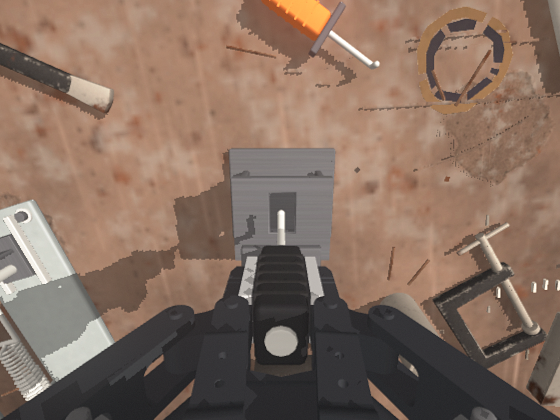

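>>> arm_command --rows '[[[0,0,7,0,0,0],[-0.3,0,14,0,0,0],[-0.3,0,20,0,0,0],[-0.3,0,25,0,0,0],[-0.3,0,30,0,0,0],[-0.3,0,35,0,0,0],[-0.3,0,35,0,0,0]]]'

```text
clock: 20.47
eef_pos: [496.5, 317.5, 128.5]
tool_rot: [-3.141, 0.002, 1.448]
force: [-0.3, -0.3, -0.8]
width: 19.6
```

>>> arm_command --rows '[[[0,0,6,0,0,0],[0,0,12,0,0,0],[0,0,18,0,0,0],[0,0,23,0,0,0],[0,0,28,0,0,0],[0,0,31,0,0,0],[0,0,32,0,0,0],[0,0,32,0,0,0]]]'

```text
clock: 21.13
eef_pos: [496.8, 317.9, 97.5]
tool_rot: [-3.142, 0.001, 1.448]
force: [-0.2, 0.9, -0.6]
width: 19.5
```

```bash
python3 - <<'E'
from h import *
s,p,R=cur();C=p+R@TOFF;print(C,s['force'],s['torque']);plan([497.4,317.7,94.5],Rtool(-7));snap('wrist','w22')
E
```

```text
[498.3120003  317.71033482  38.1735689 ] [-0.15802354  0.94920324 -0.63157753] [-0.02618398  0.04015682 -0.03187249]
t 21.13 pos [496.8 317.9  97.5] F [-0.2  0.9 -0.6] w 19.5 shift [-0.2  0.6  3. ] rot [-0.  0. -0.] rows 1.0
```

View pics/w22.png

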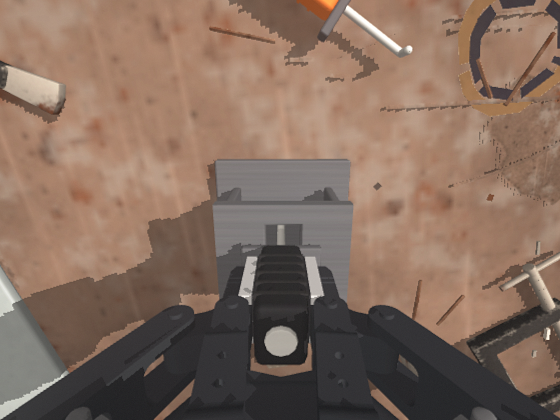

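>>> arm_command --rows '[[[0,0.5,1,0,0,0],[0,1,2,0,0,0],[0,1,2.6,0,0,0],[0,1,3.2,0,0,0],[0,1,3.2,0,0,0]]]'

```text
clock: 21.6
eef_pos: [497.9, 317.8, 94.5]
tool_rot: [3.141, 0.0, 1.448]
force: [-0.4, 0.6, -1.8]
width: 19.2
```

>>> arm_command --rows '[[[0,0,0.3,0,0,0],[0,0,0.6,0,0,0],[0,0,0.6,0,0,0]]]'

```text
clock: 21.85
eef_pos: [498.0, 317.9, 94.1]
tool_rot: [3.141, 0.0, 1.448]
force: [-0.7, -0.6, -0.4]
width: 19.1
```

>>> arm_command --rows '[[[0,0,0.3,0,0,0],[0,0,0.5,0,0,0],[0,0,0.5,0,0,0]]]'

```text
clock: 22.1
eef_pos: [498.0, 317.9, 94.1]
tool_rot: [3.141, 0.0, 1.448]
force: [-1.3, -1.3, 4.1]
width: 19.0
```

>>> arm_command --rows '[[[0,0,0,0,0,0],[0,0,0,0,0,0],[0,0,0,0,0,0],[0,0,0,0,0,0],[0,0,0,0,0,0],[0,0,0,0,0,0],[0,0,0,0,0,0],[0,0,0,0,0,0]]]' --claw 1

```text
clock: 22.77
eef_pos: [498.0, 317.9, 93.5]
tool_rot: [3.141, 0.0, 1.448]
force: [-1.5, 0.3, -0.1]
width: 85.2
```

```bash
python3 - <<'E'
from h import *
d=snap('wrist','w23');w=cloud(d)
m=np.zeros(w.shape[:2],bool);m[300:375,240:325]=1
q=w[m];q=q[(q[:,2]>136)&(q[:,2]<150)]
r=cv2.minAreaRect(q[:,:2].astype(np.float32));print(len(q),np.round(r[0],1),np.round(r[1],1),r[2],np.percentile(q[:,2],[5,50,95]))
E
```

```text
3546 [496.9 316.9] [20.1 26.5] 82.56805419921875 [138.17216392 141.90343646 144.36446402]
```

View pics/w23.png

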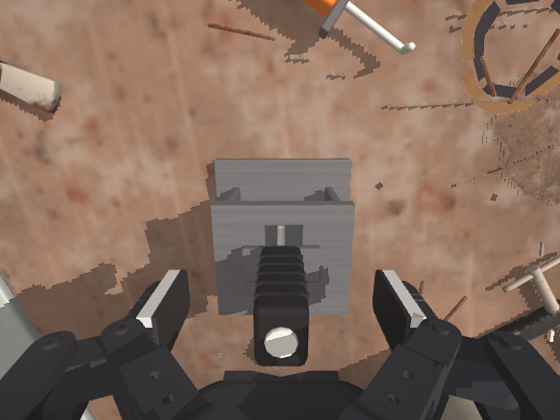

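>>> arm_command --rows '[[[0,0,-5,0,0,0],[0,0,-15,0,0,0],[0,0,-30,0,0,0],[0,0,-60,0,0,0],[0,0,-100,0,0,0],[0,0,-140,0,0,0],[0,0,-180,0,0,0],[-15,-10,-195,0,0,0],[-25,-25,-195,0,0,0],[-25,-25,-195,0,0,0],[-25,-25,-195,0,0,0],[-25,-25,-195,0,0,0]]]'

```text
clock: 23.82
eef_pos: [470.4, 296.2, 288.9]
tool_rot: [3.14, -0.0, 1.448]
force: [0.2, 0.3, 0.3]
width: 85.5
```

```bash
python3 - <<'E'
from h import *
print(sensors.read_state()['clock'])
d=snap('wrist','w24');w=cloud(d).reshape(-1,3);X,Y,Z=w.T
S=(X>430)&(X<590)&(Y>240)&(Y<380)
for lab,m in(('top',S&(Z>76)&(Z<84)),('handle',S&(Z>138)&(Z<150))):
    r=cv2.minAreaRect(w[m][:,:2].astype(np.float32));print(lab,m.sum(),np.round(r[0],1),np.round(r[1],1),r[2],np.median(w[m][:,2]))
d=snap('side','s24');crop(d,195,170,365,300,4.7,'s24c')
d=snap('top','t24');crop(d,220,135,370,245,5,'t24c')
E
```

```text
23.8167
top 2368 [499.2 317.2] [74.1 66.6] 83.14888763427734 80.16554669079073
handle 511 [497.3 316.5] [19.6 25.1] 83.69647979736328 142.04474372429024
```

View pics/w24.png

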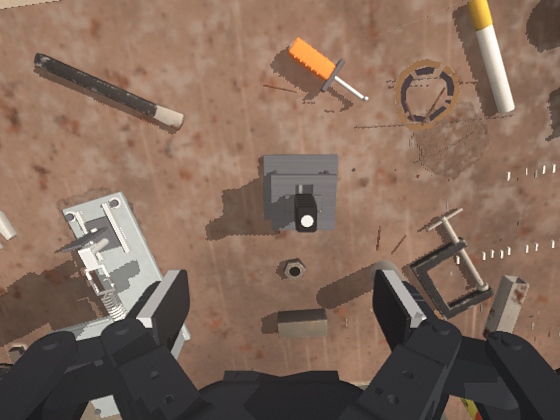

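View pics/s24c.png

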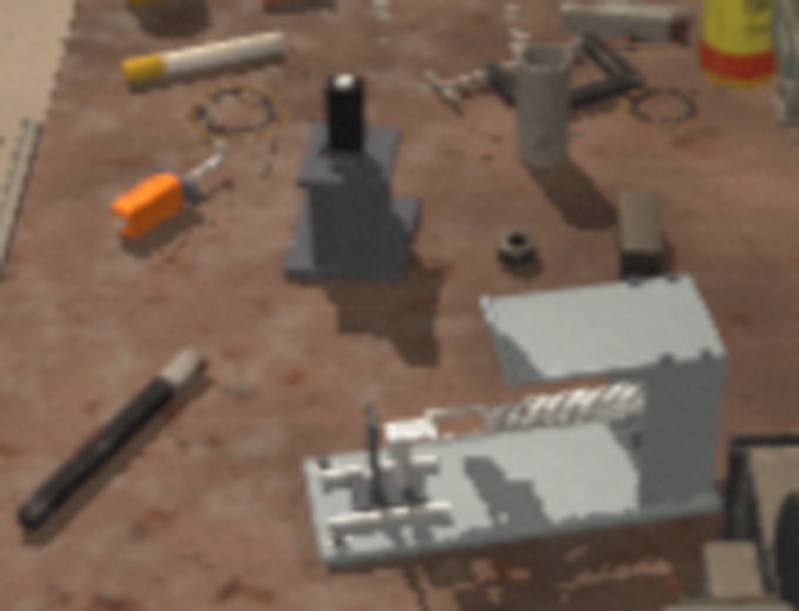

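View pics/t24c.png

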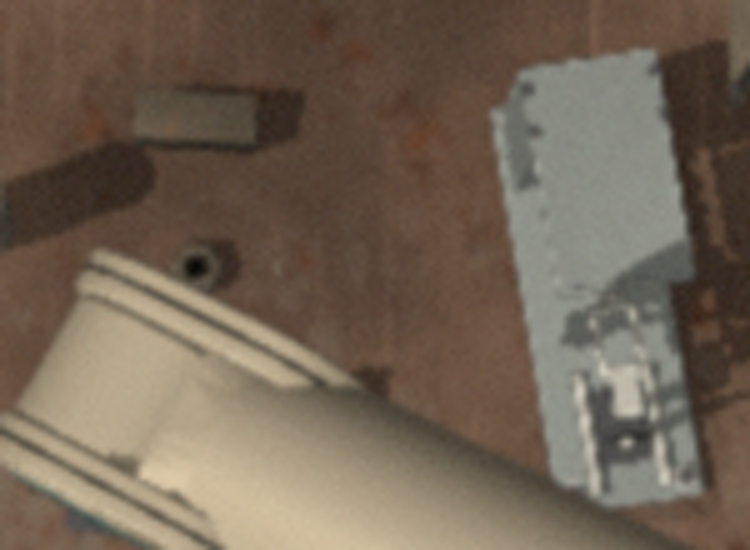

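```bash
python3 -c "
from cell import order
print(order.finish_job())"
```

```text
the job is handed in; nothing more can be done
None
```

The spring is hooked on the anchor post and the puller is back in its stand. I handed the job in at about 24 s on the clock.

**What I did**
- I took the black puller from its stand and reached in at 35° under the guard.
- I caught the eye's bar and pulled the spring about 10 mm, then lifted the bar 14 mm and stretched it over the post. I eased the lean to 28° while pulling, because the elbow was near its range limit.
- I felt for the keeper in steps of about 0.5 mm. Contact showed as the wrist force rising from about 5.4 N to 8.9 N, so roughly 3.5 N on the keeper.
- I backed off, lowered the hook behind the post and freed the puller. I then hung the puller by its collar and released it.

**Last checks**
- **Hook:** when the puller let go, the wrist force dropped to about 0 N and the bar stayed near bracket x = -49 mm. In the final side and top views the tongue lies over the post and the spring stays stretched. The leg behind the post was hidden by the keeper, so I judged that from the forces and the tongue's height.
- **Puller:** it hangs upright, handle top at 142 mm, about 1 mm from where it first hung.
- **Bystanders:** the chisel, nut, block and orange look-alike look unmoved. The wrench was outside the final crops; the arm went nowhere near it at table height.

**Disagreements**
- Keeper contact came about 1.2 mm earlier than the cameras predicted.
- The hooked tongue reads about 1 mm lower than the spring did at rest.

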